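Spin the rinsed perch bars dry and sort them by length

ROBOT

A 6-joint arm with a two-finger parallel gripper is mounted at the origin on the work surface. World frame = base frame: x ahead of the robot, y to its left, z up, the work surface at z = 0. Lengths are in mm, angles in rad, forces in N, time in s.
With the tool pointing down it reaches from about 275 to 1000 mm from the base axis. Payload 8.4 kg.
Tool frame: the origin (TCP) lies midway between the tips of the shut fingers; the grasp point (between the pads) lies 19 mm behind it; z points along the fingers, y is the direction in which the jaws open and shut (so a half turn about z gives the same grasp; the last joint's range is limited). The gripper opens to 85 mm and grips with 20 to 120 N. Pads are 22 mm wide; open, the fingers measure 114 mm over their backs; the gripper's body (76 mm by 85 mm) begins 54 mm behind the grasp point. The pads swing forward as they close: fully open they stand 13 mm farther back than shut.
Start: joints at [1.186, 0.353, 1.633, -0, 1.155, -0.002], TCP at [233.448, 579.767, 231.281] pointing down, gripper open.
Joint ranges: [-2.63, 2.63], [-0.92, 2.1], [0.06, 2.66], [-1.3, 4.44], [0, 2.69], [-3.02, 3.02]. Speed limits (rad/s): [2.22, 2.22, 2.79, 3.14, 3.14, 3.14].

INTERFACE

Orientations are given as [roll, pitch, yaw] about the fixed x, y, z axes, in that order (R = Rz(yaw) Ry(pitch) Rx(roll)).
In Python, from workcell import manip gives the robot as it stands. The module is installed in compiled form; this text tells all that it offers.
- The arm moves only by the tool servo_tool, never from a script. Its argument "motion" is one flat list of numbers, 7 for each row, row after row: the opening, from -1 (shut) to 1 (fully open), then the shift along the tool's x, y, z in cm, then the turn, a rotation vector about the tool's x, y, z in degrees. A call has 1 to 5 rows; each row is the pose to reach, as a shift and turn from the pose measured when the call began, along the tool's axes at that moment; what a row does not reach only later rows make up. A row lasts 1/12 s, in which the tool goes at most 41.7 mm and 7.16 degrees, less where a joint would pass 70% of its speed; a pose out of reach is approached as far as the arm can. A call with a gripper value outside its range is refused whole. The fingers move at their own pace and stop on an object; "newtons" is the grip in N (left out, the last holds). Time passes only in rows, so rows that repeat a pose let the fingers close. It gives the time, the measured TCP pose, the force and the opening at its end, in the units of the state.
- manip.get_state(): the state, without advancing time (a new reading comes with each control period).
- manip.grab_frame(name): name is "scene" or "top"; returns (picture, depth): 384x512x3 uint8, red, green, blue; 384x512 float32, mm along the optical axis (not along the pixel's ray), 0 where there is no reading.
- manip.camera_model(name): a dict with "fx", "fy", "cx", "cy" (pixels), "extrinsics" (4x4, takes a point from camera to world coordinates). Camera axes: x right, y down, z forward; pixel columns grow to the right and rows downward; lengths in mm; the calibration is good to about 2 mm. A picture is of the moment at which its call begins. camera_model takes no time and is no camera call.
- manip.sign_off(): hands the job in, once; it reports no verdict.
Trained networks look in the newest picture that a camera, given by its name, has taken for a name from the list of things; names that differ only in an ending like _2 or _b are one class to them, and where a whole thing is asked for, a point or a joint stands for the part that bears it (a point fixed in the world has none). Each returns a list of dicts, best first, with "p" (0 to 1); they miss things now and then, are a little off and sometimes report something else, mostly with a low value. They report only what shows in the picture. A call takes as long as a camera call. They do not tell look-alikes from the thing itself.
- manip.outline_of(camera, query): "region" (384x512 bool, what is visible of it) and "bbox" ([centre column, centre row, width, height] in pixels, round what is visible of it).
The state is a dict: "t": time; "joint_positions": joint angles; "qd": joint speeds; "joint_efforts": joint torques, N m; "position": TCP position; "eef_rot": TCP orientation; "force": force on the tool from outside, world axes, zero at the start; "wrist_torque": the same for the moment, N m; "grip_width": finger opening in mm.
Only numpy, scipy, OpenCV 4.12 (cv2) and the standard library are available. Lean on these libraries where they do the work, as an engineer would, in place of code of your own. Each camera call takes 0.05 s, during which the arm holds its last target.

TASK

The budgie's perch bars have been rinsed in the salad spinner's basket: set the crank lid on so that its lugs drop fully into the basket's slots, then hold the spinning knob and crank at least five full turns, either way round. Take the lid off and lay it flat on the table, right way up and clear of the spinner, then put every bar in the storage tray, lying flat across the row that matches its length. Leave the other things on the table where they are.

Things in the scene. Friction and masses are not known exactly. Their poses are not given: they have to be found in the camera images.
- bowl: Salad spinner, direct drive (lid and basket turn together): fixed mint-green round bowl, 284 mm across, 100 mm high; in it a white slotted basket turns about the bowl's upright axis. Origin under the bowl's centre, on the table.
- basket_in (a point): Centre of the basket's inner floor, 56 mm above the table, on the turning axis; z up, x and y turn with the basket. Basket 232 mm across inside, wall 4 mm, rim 52 mm above its floor; the flat floor, 192 mm across, has a margin raised 5 mm around it and a grippy rubber face; the bars start on it. Three slots in the rim, 20 mm wide, 16 mm deep, at 0 (its x axis), 120 and 240 degrees.
- basket (a joint): angle of the basket in the bowl, rad, growing anticlockwise seen from above and counting on over whole turns; starts between -0.5 and 0.5. Turns endlessly either way, stays where it is left; takes about 2.5 to 3 N at the crank knob.
- lid: White round crank lid, loose, 260 mm across, 6 mm plate, about 0.35 kg; origin at the centre of the plate's underside, z up, x towards the knob. Three lugs 12 x 12 mm, 12 mm long, stand under it 118 mm from the axis at 0 (its x axis), 120 and 240 degrees, marked dark on top; they fit the basket's slots in any of three turns. On the table it stands on its lugs.
- lid_grip (a point): Centre of the dark grip bar on the lid's hub, 24 mm above the plate's underside, axes as the lid's. The bar is 44 mm long (x), 24 mm wide (y), 36 mm high, standing on the plate. Height of this point: 36 mm above the table when the lid lies there; above the basket floor 76 mm when fully seated, 88 mm with the lugs still on top of the rim.
- knob: Dark upright crank knob on the lid, 24 mm across, 38 mm high, spinning freely on its pin; origin at its centre, 85 mm from the lid's axis along the lid's x and 7 mm higher than the grip bar's centre. Circling it about the lid's axis turns the seated lid and basket.
- tray_mid (a point): Middle of the fixed storage tray (143 x 211 mm), on its floor, 4 mm above the table; z up. Walls 4 mm thick, 14 mm above the floor. Three rows run along x, 135 mm long inside: short bars 53 mm wide, centre line y = +75 mm; medium 65 mm, y = +12 mm; long 77 mm, y = -63 mm. Bars lie across (along y); each row takes two, say at x = +33 and -33 mm.
- short1_c (a point): short clip-in perch bar, 40 mm long along its x, 18 x 18 mm in section, flat sides, tan plastic with a dark groove near each end, 30 g; this point is its centre. All bars look alike but for their length (40, 52 or 64 mm). May be absent.
- short2_c (a point): short clip-in perch bar, 40 mm long along its x, 18 x 18 mm in section, flat sides, tan plastic with a dark groove near each end, 30 g; this point is its centre. All bars look alike but for their length (40, 52 or 64 mm). May be absent.
- medium1_c (a point): medium clip-in perch bar, 52 mm long along its x, 18 x 18 mm in section, flat sides, tan plastic with a dark groove near each end, 30 g; this point is its centre. All bars look alike but for their length (40, 52 or 64 mm). May be absent.
- medium2_c (a point): medium clip-in perch bar, 52 mm long along its x, 18 x 18 mm in section, flat sides, tan plastic with a dark groove near each end, 30 g; this point is its centre. All bars look alike but for their length (40, 52 or 64 mm). May be absent.
- long1_c (a point): long clip-in perch bar, 64 mm long along its x, 18 x 18 mm in section, flat sides, tan plastic with a dark groove near each end, 30 g; this point is its centre. All bars look alike but for their length (40, 52 or 64 mm). May be absent.
- long2_c (a point): long clip-in perch bar, 64 mm long along its x, 18 x 18 mm in section, flat sides, tan plastic with a dark groove near each end, 30 g; this point is its centre. All bars look alike but for their length (40, 52 or 64 mm). May be absent.
- treat_pot: bystander: white ceramic treat pot with a ribbed twist cap, 84 mm across, 80 mm high; origin at the centre of its underside
- mirror_toy: bystander: green plastic standing mirror toy, foot 76 mm across, 120 mm high; origin at the centre of its underside
- forage_ball: bystander: orange silicone foraging ball with holes and a flat foot, 64 mm across, 57 mm high; origin at the centre of its underside
- seed_cup: bystander: stainless seed cup, 90 mm across, 42 mm high; origin at the centre of its underside
There are look-alikes about, which are no part of the job. Leave any blue look-alike of the part that bears short1_c alone. What is shaped like the part that bears medium2_c but green is not meant.

How it is judged:
By the outcome, as a careful person would: the job done as asked, in the order asked, and still so for the second after the job is handed in, with the robot touching nothing.
Of short1, short2, medium1, medium2, long1, long2 only 3 to 5 are there at a start; the rules pass over those that are not, and their reading is None.
At some moment in a run one of short1, short2, medium1, medium2, long1, long2 may be knocked a few centimetres aside while the robot is not near it.
Once in a run the grip may slacken for a moment while it holds something.
It also fails if it takes over 210 s, if anything falls off the work surface, if the arm or the gripper's body presses on something with over 40 N, if the wrist force passes 120 N, or if a joint passes its speed limit or range.

## Working session

There is one attempt and no reset: what is moved stays moved. The work goes in short steps, Python scripts to look and compute and a tool call to move; the robot and the scene stay as the last step left them, time stands still between calls to the robot, and variables do not carry over. Pictures are saved under pics/ and viewed, and the job is handed in when it is done.

Besides the shell and the picture viewer there is one more tool, called after "Call:" as name(argument=value, ...) on one line, values as JSON. servo_tool: Moves the arm, as the interface text tells. Its arguments: {"type":"object","properties":{"motion":{"type":"array"},"newtons":{"type":"number"}},"required":["motion"]}

```bash
mkdir -p pics
cat > h.py <<'E'
import numpy as np, cv2
from workcell import manip
from scipy.spatial.transform import Rotation as R
def grab(n,f=None):
    p,d=manip.grab_frame(n)
    if f: cv2.imwrite('pics/'+f,cv2.cvtColor(p,cv2.COLOR_RGB2BGR))
    return p,d
def cloud(n,d):
    m=manip.camera_model(n);E=np.array(m['extrinsics'])
    v,u=np.mgrid[0:384,0:512]
    P=np.stack([(u-m['cx'])/m['fx']*d,(v-m['cy'])/m['fy']*d,d],-1)
    return P@E[:3,:3].T+E[:3,3]
def proj(n,X):
    m=manip.camera_model(n);E=np.array(m['extrinsics'])
    c=(np.atleast_2d(X)-E[:3,3])@E[:3,:3]
    return np.stack([c[:,0]/c[:,2]*m['fx']+m['cx'],c[:,1]/c[:,2]*m['fy']+m['cy']],-1)
def st():
    s=manip.get_state();return s
E
python3 - <<'E'
from h import *
s=st();print(s)
for n in('scene','top'):
    p,d=grab(n,n+'0.png');np.save(n+'0d.npy',d);m=manip.camera_model(n);print(n,m)
E
```

```text
{'t': 0.0, 'joint_positions': array([ 1.18559576e+00,  3.53675710e-01,  1.63413422e+00, -2.78266207e-05,
        1.15520975e+00, -2.36793613e-03]), 'qd': array([-0.00063698,  0.00023239,  0.00040335, -0.0006839 ,  0.00014949,
        0.00033869]), 'joint_efforts': array([ 2.62518970e-04, -6.05251265e+01, -3.42063975e+01,  1.48395579e-04,
        9.47505527e-03, -1.24887688e-05]), 'position': array([233.27709766, 579.31454134, 230.54443586]), 'eef_rot': array([-3.14016557e+00,  2.20627756e-05,  2.75877130e+00]), 'force': array([ 1.37572445, -0.12837651, -0.03601509]), 'wrist_torque': array([0.01805198, 0.03185352, 0.00630436]), 'grip_width': 85.10680931770226}
scene {'fx': 359.8866976885471, 'fy': 359.8866976885471, 'cx': 252.67688715729224, 'cy': 190.92484517530775, 'extrinsics': array([[ 5.58138075e-01,  6.71887782e-01, -4.86876471e-01,
         1.06858416e+03],
       [ 8.29722028e-01, -4.47287104e-01,  3.33909573e-01,
        -2.35421198e+02],
       [ 6.57619551e-03, -5.90339779e-01, -8.07128056e-01,
         8.55105834e+02],
       [ 0.00000000e+00,  0.00000000e+00,  0.00000000e+00,
         1.00000000e+00]])}
top {'fx': 430.87493317172147, 'fy': 430.87493317172147, 'cx': 256.80055544236274, 'cy': 189.50892452029925, 'extrinsics': array([[-2.18371722e-02, -9.87683599e-01,  1.54933036e-01,
         4.39043333e+02],
       [-9.99745041e-01,  2.24633199e-02,  2.29162204e-03,
         4.54579969e+01],
       [-5.74370785e-03, -1.54843492e-01, -9.87922316e-01,
         1.16285744e+03],
       [ 0.00000000e+00,  0.00000000e+00,  0.00000000e+00,
         1.00000000e+00]])}
```

View pics/scene0.png

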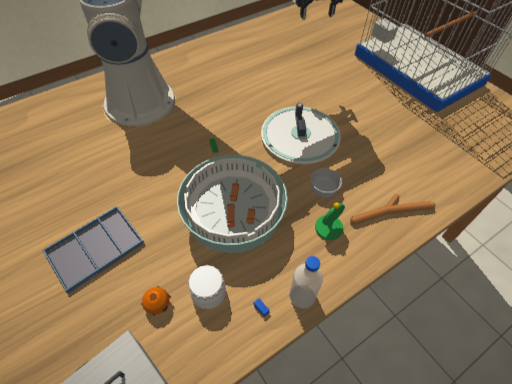

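View pics/top0.png

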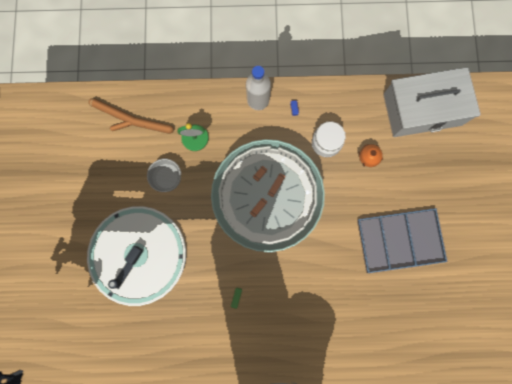

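The top view shows the lid at (137,256), the spinner at (268,195) with tan bars at (276,184), (259,208) and (260,174), and the tray at (402,240). The green bar at (237,298) and the blue one at (295,107) are look-alikes, so I'll leave them. Next I'll measure.

Run:
```python
from h import *
im=cv2.imread('pics/top0.png')
a=cv2.resize(im[135:255,205:330],None,fx=6,fy=5,interpolation=cv2.INTER_CUBIC)
cv2.imwrite('pics/c1.png',cv2.resize(im[135:255,208:330],None,fx=5,fy=5,interpolation=cv2.INTER_CUBIC))
cv2.imwrite('pics/c2.png',cv2.resize(im[200:310,80:195],None,fx=5,fy=5,interpolation=cv2.INTER_CUBIC))
d=np.load('top0d.npy');C=cloud('top',d)
for n,(u,v) in dict(table=(330,330),lidplate=(160,240),knob=(114,285),hub=(135,256),floor=(285,215),trayfloor=(398,240)).items(): print(n,C[v,u].round(1))
for q in('lid','bowl','basket','short1_c','medium1_c','long1_c','knob','lid_grip','tray_mid'):
    try:
        for cam in('top',):
            for r in manip.outline_of(cam,q):
                g=r['region'];print(q,cam,round(r['p'],2),np.round(r['bbox'],1),g.sum(),np.median(C[g],0).round(1))
    except Exception as e: print(q,e)
```

```text
table [ 248.4 -133.3    3.1]
lidplate [489.2 306.5  20.1]
knob [377.9 410.2  63.8]
hub [448.6 362.3  52.9]
floor [544.8 -23.3  53.1]
trayfloor [ 475.8 -325.3    4.9]
lid top 0.92 [136.5 258.5  99.4 105.2] 7767 [449.8 368.   19. ]
bowl top 0.56 [266.5 196.3 116.2 115.4] 9595 [593.5  20.6  59.7]
basket top 0.95 [266.1 195.   91.4  94.4] 6955 [595.5  21.   58.2]
basket top 0.44 [402.5 242.4  92.   66.9] 4409 [ 474.3 -333.2    4.8]
short1_c top 0.55 [295.1 108.8   7.3  17.1] 105 [844.2 -59.6  16.6]
short1_c top 0.16 [192.6 139.   27.5  26. ] 635 [765.  214.8  14.1]
medium1_c top 0.34 [267.9 195.9  95.6 100.1] 6931 [594.6  21.5  58.2]
knob top 0.61 [267.1 194.6  93.8  99. ] 6826 [595.6  20.7  58.2]
knob top 0.59 [116.5 284.   15.9  12.3] 100 [380.8 410.9  60.4]
lid_grip top 0.66 [137.8 256.2 101.5  98.4] 7572 [448.8 368.3  19.1]
tray_mid top 0.77 [403.4 240.1  93.1  68.4] 4461 [ 474.5 -333.1    4.9]
tray_mid top 0.63 [370.9 156.2  21.9  24.2] 423 [ 698.2 -253.3   48.1]
```

```bash
python3 -c "
from h import *
print(manip.get_state()['t'])"
```

```text
0.55
```

View pics/c1.png

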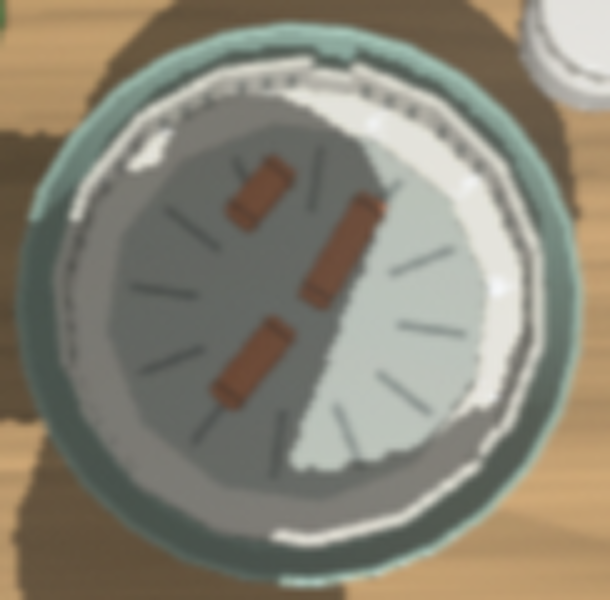

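View pics/c2.png

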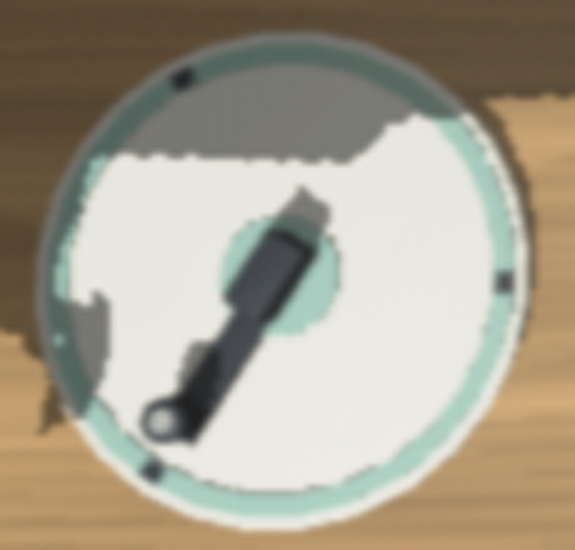

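Run:
```python
from h import *
from scipy.optimize import least_squares
for n in('top','scene'):
    d=np.load(n+'0d.npy');C=cloud(n,d)
    def circ(P,c0,r):
        f=least_squares(lambda c:np.hypot(*(P-c).T)-r,c0,loss='soft_l1',f_scale=2);return f.x,np.std(f.fun)
    # lid: mask plate heights near
    D=np.hypot(C[...,0]-449,C[...,1]-366)
    m=((C[...,2]>12)&(C[...,2]<26)&(D<150)).astype(np.uint8)
    m=cv2.morphologyEx(m,cv2.MORPH_OPEN,np.ones((3,3)))
    c,_=cv2.findContours(m,0,2);c=max(c,key=cv2.contourArea)
    c=cv2.convexHull(c)[:,0]
    P=C[c[:,1],c[:,0]][:,:2];
    f=least_squares(lambda q:np.hypot(*(P-q[:2]).T)-q[2],[449,366,130],loss='soft_l1',f_scale=2);print(n,'lid',f.x)
    D=np.hypot(C[...,0]-593,C[...,1]-20)
    # bowl rim
    m=(C[...,2]>94)&(D>122)&(D<160); P=C[m][:,:2]
    f=least_squares(lambda q:np.hypot(*(P-q[:2]).T)-q[2],[593,20,140],loss='soft_l1',f_scale=2);print('bowlrim',f.x,m.sum(),np.percentile(C[m][:,2],[10,50,90]))
    m=(C[...,2]>101)&(D<130); P=C[m][:,:2]
    f=least_squares(lambda q:np.hypot(*(P-q[:2]).T)-q[2],[593,20,118],loss='soft_l1',f_scale=2);print('baskrim',f.x,m.sum(),np.percentile(C[m][:,2],[10,50,90]))
    o=f.x
    a=np.degrees(np.arctan2(C[...,1]-o[1],C[...,0]-o[0]));r=np.hypot(C[...,0]-o[0],C[...,1]-o[1])
    print([(k,round(float(C[...,2][(r>113)&(r<123)&(a>=k)&(a<k+5)].max(initial=0)))) for k in range(-180,180,5)])
```

```text
top lid [452.01431016 370.66829868 128.98049613]
bowlrim [582.69939843  23.28831999 144.40053552] 1534 [  97.09521643  106.4718119  1162.85744403]
baskrim [592.99016951  22.78456879 118.4036588 ] 532 [104.69097991 107.6896607  110.38277863]
[(-180, 113), (-175, 110), (-170, 112), (-165, 111), (-160, 111), (-155, 112), (-150, 111), (-145, 111), (-140, 110), (-135, 110), (-130, 96), (-125, 111), (-120, 110), (-115, 111), (-110, 110), (-105, 111), (-100, 110), (-95, 111), (-90, 113), (-85, 112), (-80, 112), (-75, 109), (-70, 109), (-65, 111), (-60, 110), (-55, 110), (-50, 110), (-45, 109), (-40, 112), (-35, 112), (-30, 109), (-25, 111), (-20, 111), (-15, 109), (-10, 93), (-5, 109), (0, 110), (5, 111), (10, 112), (15, 111), (20, 109), (25, 111), (30, 110), (35, 109), (40, 113), (45, 109), (50, 111), (55, 110), (60, 110), (65, 109), (70, 112), (75, 110), (80, 110), (85, 108), (90, 111), (95, 110), (100, 111), (105, 104), (110, 94), (115, 111), (120, 112), (125, 112), (130, 109), (135, 112), (140, 110), (145, 110), (150, 110), (155, 113), (160, 113), (165, 110), (170, 112), (175, 111)]
sce
[... 392 characters left out ...]
 (-120, 111), (-115, 111), (-110, 110), (-105, 111), (-100, 113), (-95, 110), (-90, 111), (-85, 109), (-80, 113), (-75, 111), (-70, 112), (-65, 110), (-60, 112), (-55, 111), (-50, 111), (-45, 111), (-40, 111), (-35, 110), (-30, 111), (-25, 112), (-20, 110), (-15, 108), (-10, 95), (-5, 111), (0, 111), (5, 110), (10, 110), (15, 111), (20, 110), (25, 109), (30, 110), (35, 111), (40, 111), (45, 111), (50, 113), (55, 110), (60, 110), (65, 110), (70, 113), (75, 112), (80, 112), (85, 111), (90, 112), (95, 110), (100, 110), (105, 109), (110, 94), (115, 110), (120, 111), (125, 111), (130, 111), (135, 110), (140, 112), (145, 111), (150, 111), (155, 111), (160, 111), (165, 110), (170, 111), (175, 111)]
```

```bash
cat >> h.py <<'E'
def unproj(n,u,v,z):
    m=manip.camera_model(n);E=np.array(m['extrinsics'])
    r=E[:3,:3]@np.array([(u-m['cx'])/m['fx'],(v-m['cy'])/m['fy'],1.])
    return E[:3,3]+r*(z-E[2,3])/r[2]
E
python3 - <<'E'
from h import *
o=np.array([594,23.])
for n in('top','scene'):
    d=np.load(n+'0d.npy');C=cloud(n,d)
    a=np.degrees(np.arctan2(C[...,1]-o[1],C[...,0]-o[0]));r=np.hypot(C[...,0]-o[0],C[...,1]-o[1])
    print(n)
    for c in(-128,-8,112):
        print([(k,round(float(C[...,2][(r>113)&(r<123)&(a>=k-.75)&(a<k+.75)].max(initial=0)))) for k in range(c-9,c+10)])
    # tray extents
    m=(C[...,2]>9)&(C[...,2]<26)&(abs(C[...,0]-474)<110)&(abs(C[...,1]+333)<140)
    print('tray',cv2.minAreaRect(C[m][:,:2].astype(np.float32)), m.sum(), 'floor z',np.median(C[(abs(C[...,0]-474)<30)&(abs(C[...,1]+333)<20)][:,2]))
    im=cv2.imread('pics/%s0.png'%n);
for u,v in((116.4,215.4),(180.8,256.4),(110.4,294)): 
    X=unproj('top',u,v,18)-[452,371,0];print(X.round(1),np.degrees(np.arctan2(X[1],X[0])).round(1),np.hypot(X[0],X[1]))
L=[unproj('top',u,v,18)[:2] for u,v in((116.4,215.4),(180.8,256.4),(110.4,294))];print('centre',np.mean(L,0))
# bars
d=np.load('top0d.npy');C=cloud('top',d)
im=cv2.cvtColor(cv2.imread('pics/top0.png'),cv2.COLOR_BGR2HSV)
m=((im[...,0]<12)&(im[...,1]>110)&(np.hypot(C[...,0]-594,C[...,1]-23)<110)).astype(np.uint8)
c,_=cv2.findContours(m,0,2)
for k in c:
    if cv2.contourArea(k)>10:
        q=k[:,0];P=np.array([unproj('top',u,v,74)[:2] for u,v in q],np.float32);print(cv2.minAreaRect(P),np.median(C[q[:,1],q[:,0]][:,2]))
E
```

```text
top
[(-137, 107), (-136, 109), (-135, 110), (-134, 110), (-133, 92), (-132, 90), (-131, 92), (-130, 92), (-129, 92), (-128, 95), (-127, 96), (-126, 96), (-125, 109), (-124, 109), (-123, 111), (-122, 110), (-121, 111), (-120, 111), (-119, 109)]
[(-17, 111), (-16, 109), (-15, 109), (-14, 90), (-13, 91), (-12, 93), (-11, 94), (-10, 94), (-9, 90), (-8, 90), (-7, 93), (-6, 93), (-5, 92), (-4, 108), (-3, 109), (-2, 109), (-1, 108), (0, 107), (1, 110)]
[(103, 107), (104, 106), (105, 111), (106, 108), (107, 93), (108, 94), (109, 96), (110, 96), (111, 94), (112, 94), (113, 93), (114, 92), (115, 110), (116, 110), (117, 108), (118, 111), (119, 111), (120, 109), (121, 110)]
tray ((475.42230224609375, -331.9346008300781), (143.01161193847656, 213.7911376953125), 6.728183269500732) 823 floor z 4.637915881581421
scene
[(-137, 108), (-136, 111), (-135, 110), (-134, 109), (-133, 94), (-132, 95), (-131, 95), (-130, 95), (-129, 86), (-128, 94), (-127, 94), (-126, 105), (-125, 105), (-124, 109), (-123, 110), (-122, 110), (-121, 111), (-120, 111), (-119, 111)]
[(-17, 110), (-16, 110), (-15, 109), (-14, 1
[... 350 characters left out ...]
19, 110), (120, 111), (121, 111)]
tray ((476.8468017578125, -329.7366943359375), (146.6213836669922, 210.9263916015625), 6.534888744354248) 925 floor z 5.034223369882284
[105.2  53.3  18. ] 26.9 117.92291495438675
[  -6.8 -119.3   18. ] -93.3 119.4905141331061
[-99.3  63.1  18. ] 147.6 117.61591236113624
centre [451.70374883 370.03922734]
((563.2440185546875, 47.168270111083984), (12.721317291259766, 42.970855712890625), 50.181678771972656) 73.54906318662597
((621.9946899414062, -1.9433956146240234), (10.56740665435791, 45.79276657104492), 57.870323181152344) 73.49855775530546
((651.3881225585938, 41.40087890625), (12.863716125488281, 31.364179611206055), 44.17407989501953) 73.62393689093665
```

```bash
cat >> h.py <<'E'
def rel(*T,s=None):
    """T: (x,y,z,yawdeg) targets tool-down; prints rows w/o the opening"""
    s=s or st();p=np.array(s['position']);R0=R.from_euler('xyz',s['eef_rot'])
    print('t %.2f'%s['t'],'pos',p.round(1),'yaw %.1f'%np.degrees(s['eef_rot'][2]),'F',np.round(s['force'],1),'w %.1f'%s['grip_width'],'q',np.round(s['joint_positions'],2))
    for x,y,z,a in T:
        d=R0.inv().apply(np.array([x,y,z])-p)/10
        w=(R0.inv()*R.from_euler('xyz',[np.pi,0,np.radians(a)])).as_rotvec(degrees=True)
        n=max(np.linalg.norm(d)/4.17,np.linalg.norm(w)/7.16)
        print('rows>=%.1f'%n,d.round(2).tolist(),w.round(1).tolist())
E
python3 - <<'E'
from h import *
print(unproj('top',112,283.6,62))
X=unproj('top',112,283.6,62)-[452,370.5,0];print(np.hypot(*X[:2]),np.degrees(np.arctan2(X[1],X[0])))
im=cv2.imread('pics/scene0.png')
cv2.imwrite('pics/c3.png',cv2.resize(im[95:175,250:355],None,fx=6,fy=6,interpolation=cv2.INTER_CUBIC))
rel((452,370.5,130,147.1))
E
```

```text
[381.38745937 415.90560462  62.        ]
83.95117524069296 147.25798304058037
t 0.55 pos [233.4 579.7 231.3] yaw 158.1 F [-1.  -0.3  0.2] w 85.1 q [ 1.19  0.35  1.63  0.    1.16 -0.  ]
rows>=7.7 [-28.09, -11.25, 10.13] [-0.0, -0.0, 11.0]
```

View pics/c3.png

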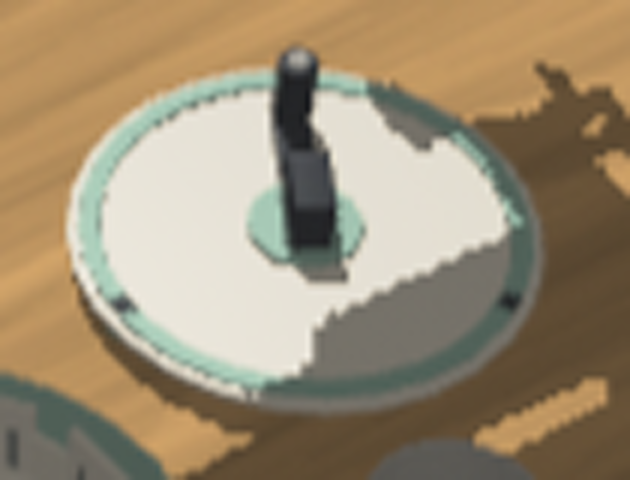

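Call:
servo_tool(motion=[1,-28.1,-11.25,10.1,0,0,11,1,-28.1,-11.25,10.1,0,0,11,1,-28.1,-11.25,10.1,0,0,11,1,-28.1,-11.25,10.1,0,0,11,1,-28.1,-11.25,10.1,0,0,11], newtons=60)

```text
t: 0.97
position: [377.2, 441.9, 165.0]
eef_rot: [3.141, 0.0, 2.567]
force: [0.2, 1.3, 0.4]
grip_width: 85.4
```

```bash
python3 -c "
from h import *
rel((452,370.5,130,147.1))"
```

```text
t 0.97 pos [377.2 441.9 165. ] yaw 147.1 F [0.2 1.3 0.4] w 85.4 q [ 0.86  0.36  1.79 -0.    0.99 -0.13]
rows>=2.6 [-10.16, -1.93, 3.5] [0.0, 0.0, -0.0]
```

Call:
servo_tool(motion=[1,-10.2,-1.9,3.5,0,0,0,1,-10.2,-1.9,3.5,0,0,0,1,-10.2,-1.9,3.5,0,0,0,0.3,-10.2,-1.9,3.5,0,0,0,0.3,-10.2,-1.9,3.5,0,0,0])

```text
t: 1.38
position: [453.3, 369.2, 129.4]
eef_rot: [-3.141, -0.0, 2.564]
force: [0.3, -0.1, 0.2]
grip_width: 63.9
```

Run:
```python
from h import *
rel((452,370.5,60,147.1),(452,370.5,25,147.1))
grab('top','t1.png');grab('scene','s1.png')
a=cv2.imread('pics/t1.png')[190:320,70:210];b=cv2.imread('pics/s1.png')[60:190,240:380]
cv2.imwrite('pics/v1.png',cv2.resize(np.hstack([a,b]),None,fx=2.8,fy=2.8,interpolation=cv2.INTER_CUBIC))
```

```text
t 1.38 pos [453.3 369.2 129.4] yaw 146.9 F [ 0.3 -0.1  0.2] w 63.9 q [ 0.68  0.41  1.81  0.    0.93 -0.31]
rows>=1.7 [0.18, 0.04, 6.94] [-0.0, -0.0, -0.2]
rows>=2.5 [0.17, 0.04, 10.44] [-0.0, -0.0, -0.2]
```

View pics/v1.png

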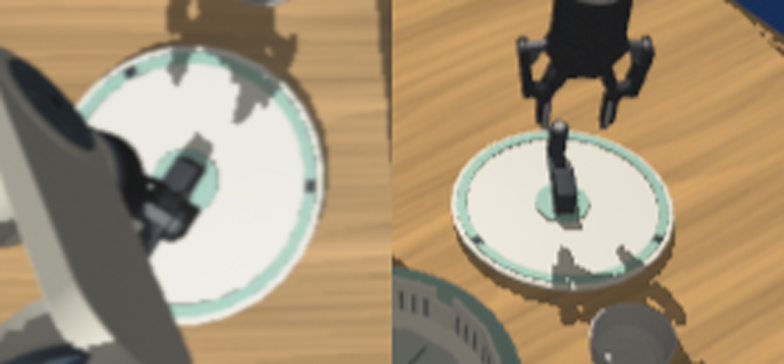

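The open gripper is centred over the grip bar, with its jaws across the bar's width. I'll descend.

Call:
servo_tool(motion=[0.3,0.15,0,4,0,0,0,0.3,0.15,0,7,0,0,0,0.3,0.15,0,9,0,0,0,0.3,0.15,0,10.4,0,0,0,0.3,0.15,0,10.4,0,0,0])

```text
t: 1.9
position: [448.8, 371.9, 23.9]
eef_rot: [-3.139, -0.001, 2.569]
force: [-0.6, -0.7, 0.2]
grip_width: 55.0
```

Call:
servo_tool(motion=[-1,0,0,0,0,0,0,-1,0,0,0,0,0,0,-1,0,0,0,0,0,0,-1,0,0,0,0,0,0,-1,0,0,0,0,0,0], newtons=70)

```text
t: 2.32
position: [449.3, 372.9, 25.4]
eef_rot: [-3.141, -0.001, 2.569]
force: [-4.0, 2.5, 7.6]
grip_width: 22.9
```

Run:
```python
from h import *
rel((452,370.5,60,147.1),(452,370.5,25,147.1))
```

```text
t 2.32 pos [449.3 372.9  25.4] yaw 147.2 F [-4.   2.5  7.6] w 22.9 q [ 0.69  0.56  1.86  0.    0.73 -0.31]
rows>=0.8 [-0.35, -0.06, -3.47] [-0.0, -0.1, 0.1]
rows>=0.1 [-0.36, -0.06, 0.03] [-0.0, -0.1, 0.1]
```

Call:
servo_tool(motion=[-1,0,0,-2,0,0,0,-1,0,0,-5,0,0,0,-1,0,0,-8.5,0,0,0,-1,0,0,-12,0,0,0,-1,0,0,-14,0,0,0])

```text
t: 2.73
position: [450.5, 373.4, 169.3]
eef_rot: [3.138, 0.0, 2.569]
force: [1.4, 1.4, -1.7]
grip_width: 22.7
```

Run:
```python
from h import *
rel((536,175,166,129),(594,23,166,110.7))
grab('top','t2.png');grab('scene','s2.png')
a=cv2.imread('pics/t2.png')[180:320,60:210];b=cv2.imread('pics/s2.png')[50:190,240:390]
cv2.imwrite('pics/v2.png',cv2.resize(np.hstack([a,b]),None,fx=2.6,fy=2.6,interpolation=cv2.INTER_CUBIC))
```

```text
t 2.73 pos [450.5 373.4 169.3] yaw 147.2 F [ 1.4  1.4 -1.7] w 22.7 q [ 0.69  0.36  1.78  0.    1.   -0.31]
rows>=5.2 [-17.94, -12.04, 0.29] [0.2, -0.0, 18.2]
rows>=9.1 [-31.06, -21.67, 0.26] [0.2, -0.1, 36.5]
```

View pics/v2.png

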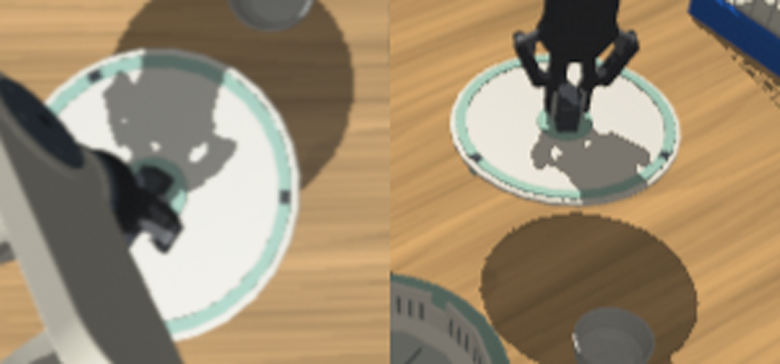

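Call:
servo_tool(motion=[-1,-5.2,-3.6,0.2,0,0,6,-1,-9.5,-6.6,0.2,0,0,12,-1,-13.2,-9.1,0.2,0,0,17,-1,-16.5,-11.4,0.2,0,0,21,-1,-19.5,-13.5,0.2,0,0,25])

```text
t: 3.25
position: [530.7, 179.2, 165.4]
eef_rot: [3.137, -0.002, 2.129]
force: [0.7, 0.7, -2.6]
grip_width: 22.8
```

Run:
```python
from h import *
rel((594,23,166,110.7))
```

```text
t 3.25 pos [530.7 179.2 165.4] yaw 122.0 F [ 0.7  0.7 -2.6] w 22.8 q [ 0.32  0.32  1.84  0.    0.98 -0.24]
rows>=4.0 [-16.6, -2.91, -0.1] [0.2, -0.1, 11.3]
```

Call:
servo_tool(motion=[-1,-4,-0.7,0,0,0,4,-1,-8,-1.4,0,0,0,8,-1,-12,-2.1,0,0,0,11.3,-1,-15,-2.7,0,0,0,11.3,-1,-16.6,-2.9,0,0,0,11.3])

```text
t: 3.67
position: [594.0, 19.2, 163.2]
eef_rot: [3.14, -0.003, 1.929]
force: [-0.3, -0.3, -2.9]
grip_width: 22.8
```

Call:
servo_tool(motion=[-1,0,0,0,0,0,0])

```text
t: 3.75
position: [594.4, 16.0, 161.7]
eef_rot: [3.141, -0.002, 1.927]
force: [0.6, 0.0, -4.2]
grip_width: 23.0
```

Run:
```python
from h import *
rel((594,23,166,110.7))
p,d=grab('top','t3.png');np.save('t3d.npy',d);p,d=grab('scene','s3.png');np.save('s3d.npy',d)
a=cv2.imread('pics/t3.png')[110:270,190:350];b=cv2.imread('pics/s3.png')[90:250,150:310]
cv2.imwrite('pics/v3.png',cv2.resize(np.hstack([a,b]),None,fx=2.5,fy=2.5,interpolation=cv2.INTER_CUBIC))
```

```text
t 3.75 pos [594.4  16.  161.7] yaw 110.4 F [ 0.6  0.  -4.2] w 23.0 q [ 0.02  0.38  1.76  0.    1.   -0.33]
rows>=0.2 [0.67, 0.2, -0.43] [0.0, -0.1, -0.3]
```

View pics/v3.png

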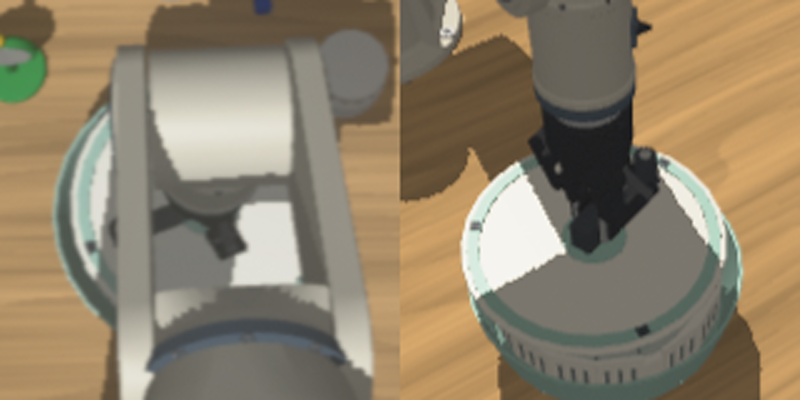

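Call:
servo_tool(motion=[-1,0.7,0.2,-0.4,0,0,0,-1,0.7,0.2,-0.4,0,0,0,-1,0.7,0.2,-0.4,0,0,0,-1,0.7,0.2,-0.4,0,0,0])

```text
t: 4.18
position: [592.0, 26.7, 165.5]
eef_rot: [-3.141, -0.004, 1.929]
force: [0.3, -0.1, -3.3]
grip_width: 23.1
```

Run:
```python
from h import *
rel((594,23,166,110.7))
p,d=grab('scene','s4.png');np.save('s4d.npy',d)
C=cloud('scene',d)
D=np.hypot(C[...,0]-594,C[...,1]-23)
m=((C[...,2]>150)&(C[...,2]<166)&(D<150))
print(np.median(C[m][:,2]),m.sum())
g=p.astype(int).sum(-1)
for th in(170,):
    k=(g<th)&m&(D>105)&(D<130);n,l,s,c=cv2.connectedComponentsWithStats(k.astype(np.uint8))
    for i in range(1,n):
        if s[i,4]>3: print(c[i].round(1),s[i],C[l==i].mean(0).round(1))
b=cv2.imread('pics/s4.png')[130:250,170:310]
cv2.imwrite('pics/v4.png',cv2.resize(b,None,fx=5,fy=5,interpolation=cv2.INTER_CUBIC))
```

```text
t 4.18 pos [592.   26.7 165.5] yaw 110.5 F [ 0.3 -0.1 -3.3] w 23.1 q [ 0.04  0.37  1.76  0.    1.01 -0.32]
rows>=0.1 [-0.42, 0.06, -0.06] [-0.1, -0.2, -0.2]
159.58247383150808 5743
[250.1 218.4] [248 217   5   4  15] [711.1   3.6 161.9]
```

View pics/v4.png

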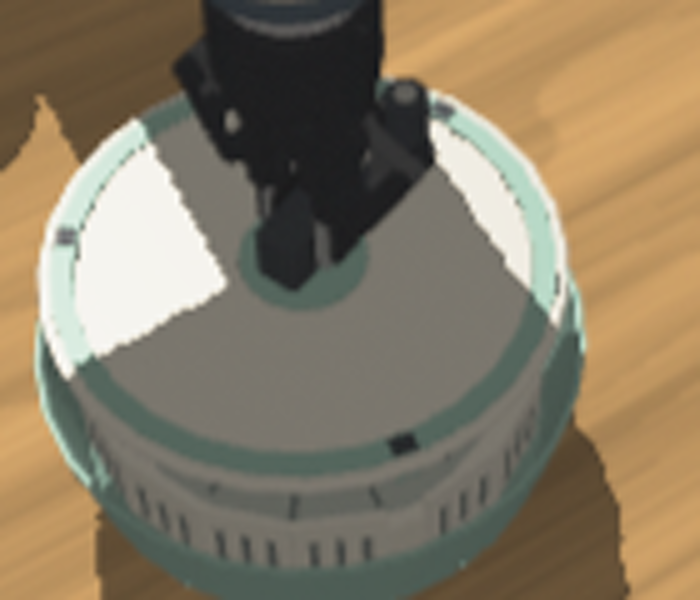

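```bash
cat >> h.py <<'E'
def lugs(px,z,cam='scene'):
    L=np.array([unproj(cam,u,v,z)[:2] for u,v in px]);c=L.mean(0);d=L-c
    a=np.degrees(np.arctan2(d[:,1],d[:,0]));print('c',c.round(1),'r',np.hypot(*d.T).round(1),'ang',a.round(1),'mod120',np.mod(a,120).round(1));return c
E
python3 - <<'E'
from h import *
px=[((x+.5)/5-.5+170,(y+.5)/5-.5+130) for x,y in((66,236),(442,110),(403,443))]
for z in(156,158,160):lugs(px,z)
# calibrate same approach on rim slots? check lugs on table in scene0
px=[((x+.5)/6-.5+250,(y+.5)/6-.5+95) for x,y in((122,303),(510,300))]
for u,v in px: print(unproj('scene',u,v,18))
for u,v in((116.4,215.4),(180.8,256.4)): print(unproj('top',u-.4,v-.4,18))
E
```

```text
c [590.5  25.6] r [118.6 118.6 118.7] ang [-129.5  110.6   -9.4] mod120 [110.5 110.6 110.6]
c [591.9  24.8] r [118.2 118.2 118.4] ang [-129.5  110.6   -9.4] mod120 [110.5 110.6 110.6]
c [593.3  24.1] r [117.9 117.9 118.1] ang [-129.5  110.6   -9.4] mod120 [110.5 110.6 110.6]
[444.1752823  257.30005916  18.        ]
[556.45601376 430.41914287  18.        ]
[558.26377414 425.44377368  18.        ]
[446.28002244 252.76012455  18.        ]
```

Call:
servo_tool(motion=[-1,-0.1,0.25,0.8,0,0,0,-1,-0.1,0.25,1.6,0,0,0,-1,-0.1,0.25,2.2,0,0,0,-1,-0.1,0.25,2.5,0,0,0,-1,-0.1,0.25,2.5,0,0,0])

```text
t: 4.65
position: [593.8, 26.4, 139.0]
eef_rot: [-3.138, -0.004, 1.929]
force: [-0.6, 0.1, -2.6]
grip_width: 23.0
```

Run:
```python
from h import *
rel((594.3,25.5,132,110.7),(594.3,25.5,120,110.7))
p,d=grab('scene','s5.png');np.save('s5d.npy',d)
b=cv2.imread('pics/s5.png')[130:250,170:310]
cv2.imwrite('pics/v5.png',cv2.resize(b,None,fx=5,fy=5,interpolation=cv2.INTER_CUBIC))
```

```text
t 4.65 pos [593.8  26.4 139. ] yaw 110.5 F [-0.6  0.1 -2.6] w 23.0 q [ 0.04  0.41  1.78  0.    0.96 -0.32]
rows>=0.2 [-0.11, 0.02, 0.7] [-0.2, -0.2, -0.2]
rows>=0.5 [-0.11, 0.02, 1.9] [-0.2, -0.2, -0.2]
```

View pics/v5.png

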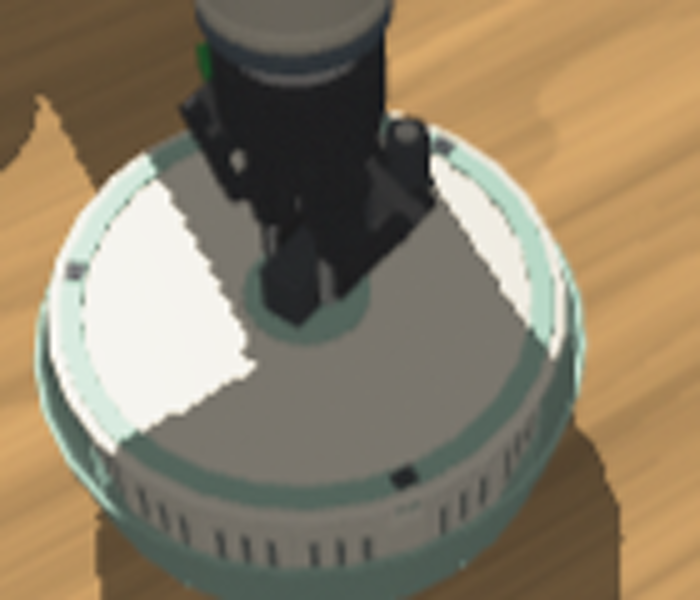

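Call:
servo_tool(motion=[-1,-0.1,0,0.6,0,0,0,-1,-0.1,0,1,0,0,0,-1,-0.1,0,1.2,0,0,0])

```text
t: 4.95
position: [594.2, 25.4, 126.9]
eef_rot: [-3.138, -0.004, 1.929]
force: [-0.7, -0.9, -3.6]
grip_width: 23.2
```

Run:
```python
from h import *
rel((594.3,25.5,132,110.7),(594.3,25.5,120,110.7))
```

```text
t 4.95 pos [594.2  25.4 126.9] yaw 110.5 F [-0.7 -0.9 -3.6] w 23.2 q [ 0.04  0.43  1.78  0.    0.94 -0.32]
rows>=0.1 [0.01, 0.02, -0.51] [-0.2, -0.2, -0.2]
rows>=0.2 [0.01, 0.02, 0.69] [-0.2, -0.2, -0.2]
```

Call:
servo_tool(motion=[-1,0,0,0.3,0,0,0,-1,0,0,0.55,0,0,0,-1,0,0,0.6,0,0,0])

```text
t: 5.2
position: [594.2, 25.4, 121.3]
eef_rot: [-3.139, -0.004, 1.929]
force: [-5.0, -0.8, 8.4]
grip_width: 23.2
```

Run:
```python
from h import *
rel((594.3,25.5,120,110.7))
p,d=grab('scene','s6.png');C=cloud('scene',d)
D=np.hypot(C[...,0]-594,C[...,1]-23)
m=((C[...,2]>100)&(C[...,2]<130)&(D>50)&(D<120));print(np.median(C[m][:,2]))
b=cv2.imread('pics/s6.png')[130:250,170:310]
cv2.imwrite('pics/v6.png',cv2.resize(b,None,fx=5,fy=5,interpolation=cv2.INTER_CUBIC))
```

```text
t 5.20 pos [594.2  25.4 121.3] yaw 110.5 F [-5.  -0.8  8.4] w 23.2 q [ 0.04  0.43  1.79  0.    0.92 -0.32]
rows>=0.0 [0.01, 0.02, 0.13] [-0.2, -0.2, -0.2]
115.50947538026321
```

View pics/v6.png

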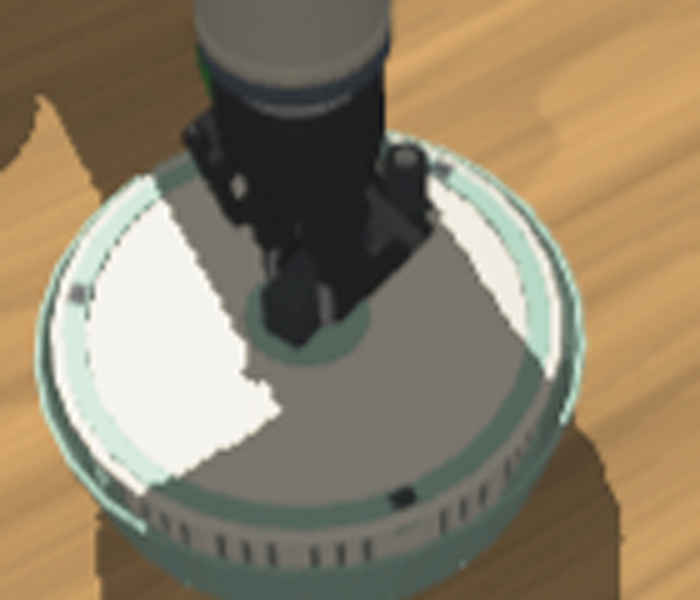

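The lid is seated: contact at TCP z 121.3 (expected 121.4), with the plate top reading 115.5 (true value 114, about 1.5 mm bias). I'll release and lift.

Call:
servo_tool(motion=[0.2,0,0,0,0,0,0,0.2,0,0,0,0,0,0,0.2,0,0,-0.5,0,0,0,0.2,0,0,-4,0,0,0,0.2,0,0,-8,0,0,0])

```text
t: 5.67
position: [592.7, 25.1, 200.1]
eef_rot: [-3.134, -0.006, 1.929]
force: [1.7, 0.7, 1.2]
grip_width: 51.1
```

Run:
```python
from h import *
k=np.radians(110.6);c=np.array([594.,23.5]);n=c+85*np.array([np.cos(k),np.sin(k)]);print(n)
rel((n[0],n[1],200,110.7))
p,d=grab('scene','s7.png');C=cloud('scene',d)
D=np.hypot(C[...,0]-594,C[...,1]-23)
m=((C[...,2]>100)&(C[...,2]<130)&(D>50)&(D<120));print(np.median(C[m][:,2]))
m=((C[...,2]>152)&(C[...,2]<166)&(np.hypot(C[...,0]-n[0],C[...,1]-n[1])<25));print('knob top',C[m].mean(0),m.sum())
b=cv2.imread('pics/s7.png')[100:250,150:310]
cv2.imwrite('pics/v7.png',cv2.resize(b,None,fx=4,fy=4,interpolation=cv2.INTER_CUBIC))
```

```text
[564.09345989 103.06506054]
t 5.67 pos [592.7  25.1 200.1] yaw 110.5 F [1.7 0.7 1.2] w 51.1 q [ 0.04  0.34  1.73  0.    1.08 -0.32]
rows>=2.0 [8.31, 0.06, 0.06] [-0.5, -0.3, -0.2]
115.58048907147963
knob top [575.9805794  102.70980916 156.72689253] 13
```

View pics/v7.png

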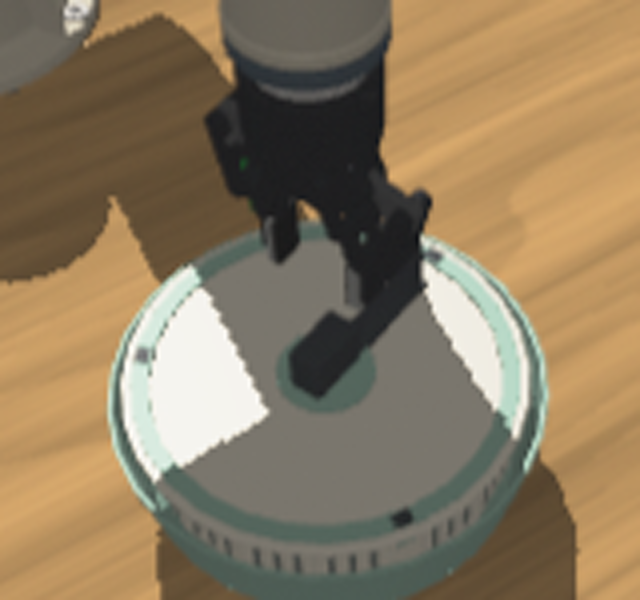

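Run:
```python
from h import *
d=np.load('top0d.npy');C=cloud('top',d)
k=np.radians(147.2);u=np.array([np.cos(k),np.sin(k)]);q=C[...,:2]-[452,370.7]
x=q@u;y=q@[-u[1],u[0]]
for r in range(-30,105,5):
    m=(abs(x-r)<2.5)&(abs(y)<5);print(r,np.round([C[m][:,2].min(),np.median(C[m][:,2]),C[m][:,2].max()],0))
```

```text
-30 [18. 22. 24.]
-25 [21. 24. 25.]
-20 [18. 50. 57.]
-15 [53. 54. 57.]
-10 [51. 55. 59.]
-5 [51. 54. 59.]
0 [53. 54. 59.]
5 [52. 55. 57.]
10 [52. 55. 58.]
15 [52. 55. 57.]
20 [48. 52. 56.]
25 [21. 22. 24.]
30 [21. 23. 28.]
35 [21. 23. 26.]
40 [19. 21. 25.]
45 [17. 22. 26.]
50 [21. 24. 26.]
55 [21. 24. 26.]
60 [17. 22. 24.]
65 [19. 22. 26.]
70 [19. 22. 25.]
75 [23. 46. 65.]
80 [58. 62. 65.]
85 [62. 63. 65.]
90 [61. 63. 66.]
95 [21. 60. 62.]
100 [16. 18. 20.]
```

Call:
servo_tool(motion=[0.2,4,0,0,0,0,0,0.2,7,0,0,0,0,0,0.2,8.3,0.05,0,0,0,0,0.2,8.3,0.05,0,0,0,0,0.2,8.3,0.05,0,0,0,0])

```text
t: 6.13
position: [569.3, 103.4, 210.4]
eef_rot: [3.137, -0.001, 1.931]
force: [-0.1, -0.1, 0.4]
grip_width: 51.1
```

Run:
```python
from h import *
n=(564.1,103.1)
rel((n[0],n[1],165,110.7),(n[0],n[1],128,110.7))
p,d=grab('scene','s8.png');C=cloud('scene',d)
b=cv2.imread('pics/s8.png')[80:230,170:330]
cv2.imwrite('pics/v8.png',cv2.resize(b,None,fx=4,fy=4,interpolation=cv2.INTER_CUBIC))
```

```text
t 6.13 pos [569.3 103.4 210.4] yaw 110.6 F [-0.1 -0.1  0.4] w 51.1 q [ 0.18  0.3   1.76  0.    1.08 -0.18]
rows>=1.1 [0.15, -0.52, 4.53] [0.3, -0.1, -0.1]
rows>=2.0 [0.14, -0.54, 8.23] [0.3, -0.1, -0.1]
```

View pics/v8.png

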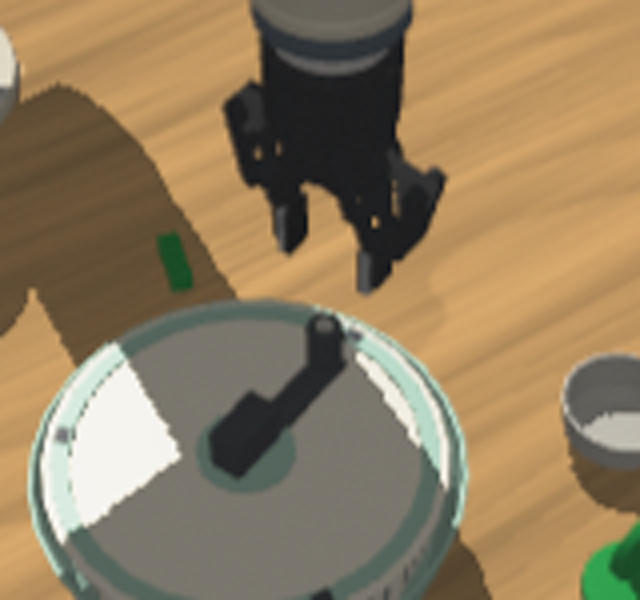

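Run:
```python
from h import *
print(unproj('scene',170+325.5/4-.5,80+322/4-.5,159))
```

```text
[564.83537657 103.40503707 159.        ]
```

Call:
servo_tool(motion=[0.2,0.1,-0.5,2.5,0,0,0,0.2,0.1,-0.5,4,0,0,0,0.2,0.1,-0.5,4,0,0,0])

```text
t: 6.43
position: [562.9, 100.5, 167.1]
eef_rot: [-3.141, -0.002, 1.929]
force: [-0.6, -0.3, -0.5]
grip_width: 51.0
```

Run:
```python
from h import *
n=(564.1,103.1)
rel((n[0],n[1],165,110.7),(n[0],n[1],128,110.7))
```

```text
t 6.43 pos [562.9 100.5 167.1] yaw 110.5 F [-0.6 -0.3 -0.5] w 51.0 q [ 0.17  0.34  1.81  0.    0.99 -0.19]
rows>=0.1 [0.2, 0.2, 0.21] [-0.0, -0.1, -0.2]
rows>=0.9 [0.2, 0.2, 3.91] [-0.0, -0.1, -0.2]
```

Call:
servo_tool(motion=[0.2,0.2,0.2,1.5,0,0,0,0.2,0.2,0.2,3,0,0,0,0.2,0.2,0.2,3.8,0,0,0,0.2,0.2,0.2,3.9,0,0,0,0.2,0.2,0.2,3.9,0,0,0])

```text
t: 6.85
position: [564.3, 102.6, 128.2]
eef_rot: [-3.141, -0.001, 1.928]
force: [-0.0, 0.7, 0.4]
grip_width: 51.3
```

Call:
servo_tool(motion=[-1,0,0,0,0,0,0,-1,0,0,0,0,0,0,-1,0,0,0,0,0,0,-1,0,0,0,0,0,0], newtons=40)

```text
t: 7.18
position: [565.1, 102.6, 129.4]
eef_rot: [3.14, -0.001, 1.928]
force: [-0.1, -1.1, 6.5]
grip_width: 22.6
```

```bash
cat >> h.py <<'E'
def circ(c=(594.,23.5),r=85,z=128,yaw=110.7,step=22,n=5,lead=0):
    s=st();p=np.array(s['position']);R0=R.from_euler('xyz',s['eef_rot'])
    a=np.degrees(np.arctan2(p[1]-c[1],p[0]-c[0]));rr=np.hypot(p[0]-c[0],p[1]-c[1])
    print('t %.2f ang %.1f r %.1f z %.1f yaw %.1f F'%(s['t'],a,rr,p[2],np.degrees(s['eef_rot'][2])),np.round(s['force'],1),'w %.1f'%s['grip_width'],'q',np.round(s['joint_positions'],2))
    out=[]
    for i in range(1,n+1):
        b=np.radians(a+step*i+lead);X=np.array([c[0]+r*np.cos(b),c[1]+r*np.sin(b),z])
        d=R0.inv().apply(X-p)/10;out.append([-1]+[float(v) for v in d.round(1)]+[0,0,0])
    print(str(sum(out,[])))
E
python3 -c "
from h import *
circ()"
```

```text
t 7.18 ang 110.1 r 84.2 z 129.4 yaw 110.5 F [-0.1 -1.1  6.5] w 22.6 q [ 0.18  0.39  1.83  0.    0.92 -0.18]
[-1, -0.5, -3.2, 0.1, 0, 0, 0, -1, -2.3, -5.9, 0.1, 0, 0, 0, -1, -4.9, -7.8, 0.1, 0, 0, 0, -1, -8.1, -8.6, 0.1, 0, 0, 0, -1, -11.3, -8.1, 0.1, 0, 0, 0]
```

Call:
servo_tool(motion=[-1,-0.1,-1.5,0,0,0,0,-1,-0.6,-3.3,0,0,0,0,-1,-1.5,-5,0,0,0,0,-1,-2.8,-6.5,0,0,0,0,-1,-4.5,-7.6,0,0,0,0])

```text
t: 7.6
position: [508.7, 34.1, 129.5]
eef_rot: [3.14, -0.002, 1.929]
force: [1.9, 1.8, -2.1]
grip_width: 23.0
```

```bash
python3 -c "
from h import *
circ(z=130,step=20)"
```

```text
t 7.60 ang 172.9 r 86.0 z 129.5 yaw 110.5 F [ 1.9  1.8 -2.1] w 23.0 q [ 0.06  0.3   1.97  0.    0.87 -0.3 ]
[-1, -2.9, -0.8, -0.1, 0, 0, 0, -1, -5.8, -0.7, -0.1, 0, 0, 0, -1, -8.5, 0.4, -0.1, 0, 0, 0, -1, -10.7, 2.4, -0.1, 0, 0, 0, -1, -12.1, 5.1, -0.1, 0, 0, 0]
```

Call:
servo_tool(motion=[-1,-2.9,-0.8,0,0,0,0,-1,-5.8,-0.7,0,0,0,0,-1,-8.5,0.4,0,0,0,0,-1,-10.7,2.4,0,0,0,0,-1,-12.1,5.1,0,0,0,0])

```text
t: 8.02
position: [598.1, -63.5, 129.5]
eef_rot: [-3.141, -0.002, 1.927]
force: [-2.5, 4.7, 0.0]
grip_width: 22.8
```

```bash
python3 -c "
from h import *
circ(z=130,step=20)
grab('scene','s9.png');cv2.imwrite('pics/v9.png',cv2.resize(cv2.imread('pics/s9.png')[80:250,140:310],None,fx=3,fy=3))"
```

```text
t 8.02 ang -87.3 r 87.1 z 129.5 yaw 110.4 F [-2.5  4.7  0. ] w 22.8 q [-0.11  0.43  1.77  0.    0.94 -0.47]
[-1, -0.2, 3.0, -0.1, 0, 0, 0, -1, 0.4, 5.9, -0.1, 0, 0, 0, -1, 2.0, 8.4, -0.1, 0, 0, 0, -1, 4.3, 10.2, -0.0, 0, 0, 0, -1, 7.2, 11.1, -0.0, 0, 0, 0]
```

View pics/v9.png

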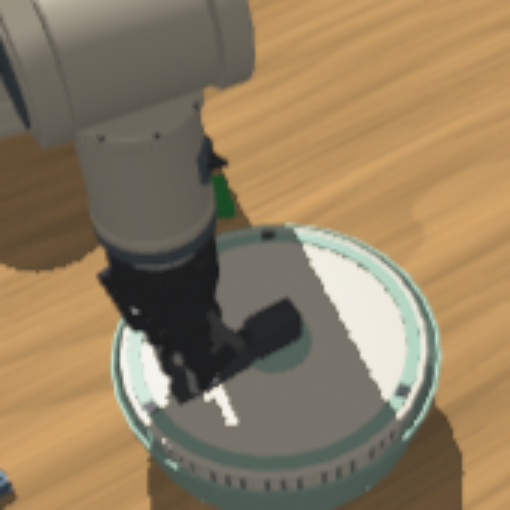

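Cranking works: the lid turned with the knob and is still seated. Continuing.

Call:
servo_tool(motion=[-1,-0.2,3,0,0,0,0,-1,0.4,5.9,0,0,0,0,-1,2,8.4,0,0,0,0,-1,4.3,10.2,0,0,0,0,-1,7.2,11.1,0,0,0,0])

```text
t: 8.48
position: [682.1, 43.4, 129.5]
eef_rot: [-3.141, -0.001, 1.927]
force: [-16.4, -5.6, 2.0]
grip_width: 22.7
```

```bash
python3 -c "
from h import *
circ(z=130,step=21)"
```

```text
t 8.48 ang 12.7 r 90.3 z 129.5 yaw 110.4 F [-16.4  -5.6   2. ] w 22.7 q [ 0.06  0.54  1.58  0.    1.02 -0.3 ]
[-1, 3.2, -0.7, -0.1, 0, 0, 0, -1, 6.0, -1.9, -0.0, 0, 0, 0, -1, 8.2, -4.1, -0.0, 0, 0, 0, -1, 9.5, -6.9, -0.0, 0, 0, 0, -1, 9.6, -10.0, -0.0, 0, 0, 0]
```

```bash
python3 -c "
from h import *
circ(z=130,step=17,r=84)"
```

```text
t 8.48 ang 12.7 r 90.3 z 129.5 yaw 110.4 F [-16.4  -5.6   2. ] w 22.7 q [ 0.06  0.54  1.58  0.    1.02 -0.3 ]
[-1, 2.6, -0.7, -0.1, 0, 0, 0, -1, 4.9, -1.4, -0.1, 0, 0, 0, -1, 7.0, -2.8, -0.0, 0, 0, 0, -1, 8.5, -4.8, -0.0, 0, 0, 0, -1, 9.4, -7.1, -0.0, 0, 0, 0]
```

Call:
servo_tool(motion=[-1,2.6,-0.7,0,0,0,0,-1,4.9,-1.4,0,0,0,0,-1,7,-2.8,0,0,0,0,-1,8.5,-4.8,0,0,0,0,-1,9.4,-7.1,0,0,0,0])

```text
t: 8.9
position: [582.7, 108.6, 129.7]
eef_rot: [3.14, -0.001, 1.928]
force: [2.6, -2.6, -2.2]
grip_width: 22.9
```

```bash
python3 -c "
from h import *
circ(z=130,step=17,r=84)"
```

```text
t 8.90 ang 97.6 r 85.9 z 129.7 yaw 110.5 F [ 2.6 -2.6 -2.2] w 22.9 q [ 0.18  0.42  1.79  0.    0.93 -0.18]
[-1, 0.0, -2.5, -0.0, 0, 0, 0, -1, -0.5, -4.9, -0.0, 0, 0, 0, -1, -1.8, -7.1, -0.0, 0, 0, 0, -1, -3.6, -8.8, -0.0, 0, 0, 0, -1, -5.8, -9.9, -0.0, 0, 0, 0]
```

Good; about 347.5° so far.

Call:
servo_tool(motion=[-1,0,-2.5,0,0,0,0,-1,-0.5,-4.9,0,0,0,0,-1,-1.8,-7.1,0,0,0,0,-1,-3.6,-8.8,0,0,0,0,-1,-5.8,-9.9,0,0,0,0])

```text
t: 9.32
position: [508.4, 19.9, 129.6]
eef_rot: [3.139, -0.001, 1.93]
force: [4.4, 2.8, -2.3]
grip_width: 23.0
```

```bash
python3 -c "
from h import *
circ(z=130,step=18,r=84)"
```

```text
t 9.32 ang -177.6 r 85.6 z 129.6 yaw 110.6 F [ 4.4  2.8 -2.3] w 23.0 q [ 0.03  0.3   1.97  0.    0.87 -0.33]
[-1, -2.6, -0.3, -0.0, 0, 0, 0, -1, -5.2, 0.1, -0.0, 0, 0, 0, -1, -7.6, 1.3, -0.0, 0, 0, 0, -1, -9.5, 3.2, -0.0, 0, 0, 0, -1, -10.6, 5.5, -0.0, 0, 0, 0]
```

Call:
servo_tool(motion=[-1,-2.6,-0.3,0,0,0,0,-1,-5.2,0.1,0,0,0,0,-1,-7.6,1.3,0,0,0,0,-1,-9.5,3.2,0,0,0,0,-1,-10.6,5.5,0,0,0,0])

```text
t: 9.73
position: [596.7, -61.8, 129.5]
eef_rot: [3.141, -0.002, 1.928]
force: [-2.3, 2.0, -1.8]
grip_width: 22.9
```

```bash
python3 -c "
from h import *
circ(z=130,step=18,r=84)"
```

```text
t 9.73 ang -88.2 r 85.4 z 129.5 yaw 110.5 F [-2.3  2.  -1.8] w 22.9 q [-0.11  0.43  1.77  0.    0.94 -0.47]
[-1, -0.3, 2.6, -0.1, 0, 0, 0, -1, 0.1, 5.2, -0.0, 0, 0, 0, -1, 1.2, 7.6, -0.0, 0, 0, 0, -1, 3.1, 9.5, -0.0, 0, 0, 0, -1, 5.4, 10.7, -0.0, 0, 0, 0]
```

Call:
servo_tool(motion=[-1,-0.3,2.6,0,0,0,0,-1,0.1,5.2,0,0,0,0,-1,1.2,7.6,0,0,0,0,-1,3.1,9.5,0,0,0,0,-1,5.4,10.7,0,0,0,0])

```text
t: 10.15
position: [679.6, 26.3, 129.5]
eef_rot: [3.141, -0.001, 1.927]
force: [-1.7, -2.0, -1.4]
grip_width: 22.8
```

```bash
python3 -c "
from h import *
circ(z=130,step=18,r=84)"
```

```text
t 10.15 ang 1.9 r 85.7 z 129.5 yaw 110.4 F [-1.7 -2.  -1.4] w 22.8 q [ 0.04  0.54  1.59  0.    1.02 -0.32]
[-1, 2.6, 0.3, -0.0, 0, 0, 0, -1, 5.2, -0.1, -0.0, 0, 0, 0, -1, 7.6, -1.3, -0.0, 0, 0, 0, -1, 9.5, -3.1, -0.0, 0, 0, 0, -1, 10.7, -5.5, -0.0, 0, 0, 0]
```

Call:
servo_tool(motion=[-1,2.6,0.3,0,0,0,0,-1,5.2,-0.1,0,0,0,0,-1,7.6,-1.3,0,0,0,0,-1,9.5,-3.1,0,0,0,0,-1,10.7,-5.5,0,0,0,0])

```text
t: 10.57
position: [591.1, 109.8, 129.8]
eef_rot: [3.138, -0.001, 1.929]
force: [2.2, -3.8, -0.5]
grip_width: 23.0
```

```bash
python3 -c "
from h import *
circ(z=130,step=18,r=84)"
```

```text
t 10.57 ang 91.9 r 86.3 z 129.8 yaw 110.5 F [ 2.2 -3.8 -0.5] w 23.0 q [ 0.18  0.43  1.77  0.    0.94 -0.18]
[-1, 0.2, -2.7, -0.0, 0, 0, 0, -1, -0.2, -5.3, -0.0, 0, 0, 0, -1, -1.3, -7.6, -0.1, 0, 0, 0, -1, -3.2, -9.5, -0.1, 0, 0, 0, -1, -5.5, -10.7, -0.1, 0, 0, 0]
```

Call:
servo_tool(motion=[-1,0.2,-2.7,0,0,0,0,-1,-0.2,-5.3,0,0,0,0,-1,-1.3,-7.6,0,0,0,0,-1,-3.2,-9.5,0,0,0,0,-1,-5.5,-10.7,0,0,0,0])

```text
t: 10.98
position: [508.2, 21.2, 129.5]
eef_rot: [3.138, -0.002, 1.93]
force: [4.3, 3.5, -2.2]
grip_width: 23.0
```

```bash
python3 -c "
from h import *
circ(z=130,step=18,r=84)"
```

```text
t 10.98 ang -178.4 r 85.8 z 129.5 yaw 110.6 F [ 4.3  3.5 -2.2] w 23.0 q [ 0.04  0.3   1.97  0.    0.86 -0.33]
[-1, -2.6, -0.3, -0.1, 0, 0, 0, -1, -5.3, 0.1, -0.1, 0, 0, 0, -1, -7.6, 1.2, -0.1, 0, 0, 0, -1, -9.5, 3.1, -0.1, 0, 0, 0, -1, -10.7, 5.4, -0.0, 0, 0, 0]
```

Call:
servo_tool(motion=[-1,-2.6,-0.3,0,0,0,0,-1,-5.3,0.1,0,0,0,0,-1,-7.6,1.2,0,0,0,0,-1,-9.5,3.1,0,0,0,0,-1,-10.7,5.4,0,0,0,0])

```text
t: 11.4
position: [595.8, -61.7, 129.5]
eef_rot: [3.14, -0.002, 1.929]
force: [-2.3, 3.8, -0.2]
grip_width: 22.9
```

Call:
servo_tool(motion=[-1,-0.3,2.6,0,0,0,0,-1,0.1,5.2,0,0,0,0,-1,1.2,7.6,0,0,0,0,-1,3.1,9.5,0,0,0,0,-1,5.4,10.7,0,0,0,0])

```text
t: 11.82
position: [678.8, 26.5, 129.6]
eef_rot: [3.139, -0.001, 1.928]
force: [-2.7, -2.7, -2.5]
grip_width: 22.8
```

```bash
python3 -c "
from h import *
circ(z=130,step=18,r=84)"
```

```text
t 11.82 ang 2.0 r 84.8 z 129.6 yaw 110.5 F [-2.7 -2.7 -2.5] w 22.8 q [ 0.04  0.53  1.59  0.    1.01 -0.32]
[-1, 2.6, 0.4, -0.0, 0, 0, 0, -1, 5.2, -0.0, -0.0, 0, 0, 0, -1, 7.6, -1.2, -0.0, 0, 0, 0, -1, 9.4, -3.1, -0.0, 0, 0, 0, -1, 10.7, -5.4, -0.0, 0, 0, 0]
```

2.7 turns done.

Call:
servo_tool(motion=[-1,2.6,0.3,0,0,0,0,-1,5.2,-0.1,0,0,0,0,-1,7.6,-1.3,0,0,0,0,-1,9.5,-3.1,0,0,0,0,-1,10.7,-5.5,0,0,0,0])

```text
t: 12.23
position: [590.2, 109.7, 129.9]
eef_rot: [3.136, -0.001, 1.93]
force: [3.4, -2.4, -2.5]
grip_width: 22.3
```

Call:
servo_tool(motion=[-1,0.2,-2.7,0,0,0,0,-1,-0.2,-5.3,0,0,0,0,-1,-1.3,-7.6,0,0,0,0,-1,-3.2,-9.5,0,0,0,0,-1,-5.5,-10.7,0,0,0,0])

```text
t: 12.65
position: [507.5, 21.0, 129.5]
eef_rot: [3.136, -0.002, 1.931]
force: [4.5, 3.1, -0.9]
grip_width: 22.4
```

Call:
servo_tool(motion=[-1,-2.6,-0.3,0,0,0,0,-1,-5.3,0.1,0,0,0,0,-1,-7.6,1.2,0,0,0,0,-1,-9.5,3.1,0,0,0,0,-1,-10.7,5.4,0,0,0,0])

```text
t: 13.07
position: [595.0, -61.8, 129.5]
eef_rot: [3.138, -0.003, 1.93]
force: [-1.2, 2.9, -1.8]
grip_width: 22.6
```

Call:
servo_tool(motion=[-1,-0.3,2.6,0,0,0,0,-1,0.1,5.2,0,0,0,0,-1,1.2,7.6,0,0,0,0,-1,3.1,9.5,0,0,0,0,-1,5.4,10.7,0,0,0,0])

```text
t: 13.48
position: [678.4, 26.4, 129.9]
eef_rot: [3.136, -0.001, 1.929]
force: [-1.3, -2.4, -2.4]
grip_width: 22.6
```

```bash
python3 -c "
from h import *
circ(z=130,step=18,r=84)"
```

```text
t 13.48 ang 2.0 r 84.4 z 129.9 yaw 110.5 F [-1.3 -2.4 -2.4] w 22.6 q [ 0.04  0.53  1.59  0.    1.01 -0.32]
[-1, 2.6, 0.4, -0.0, 0, 0, 0, -1, 5.2, 0.0, -0.0, 0, 0, 0, -1, 7.6, -1.2, -0.0, 0, 0, 0, -1, 9.4, -3.0, -0.0, 0, 0, 0, -1, 10.6, -5.3, -0.0, 0, 0, 0]
```

Call:
servo_tool(motion=[-1,2.6,0.4,0,0,0,0,-1,5.2,0,0,0,0,0,-1,7.6,-1.2,0,0,0,0,-1,9.5,-3.1,0,0,0,0,-1,10.7,-5.4,0,0,0,0])

```text
t: 13.9
position: [590.4, 109.9, 130.0]
eef_rot: [3.134, -0.001, 1.931]
force: [1.8, -3.0, -0.4]
grip_width: 23.0
```

Call:
servo_tool(motion=[-1,0.2,-2.7,0,0,0,0,-1,-0.2,-5.3,0,0,0,0,-1,-1.3,-7.6,0,0,0,0,-1,-3.2,-9.5,0,0,0,0,-1,-5.5,-10.7,0,0,0,0])

```text
t: 14.32
position: [507.8, 21.0, 129.5]
eef_rot: [3.133, -0.002, 1.932]
force: [3.6, 3.2, -1.8]
grip_width: 22.5
```

Call:
servo_tool(motion=[-1,-2.6,-0.3,0,0,0,0,-1,-5.2,0.1,0,0,0,0,-1,-7.5,1.2,0,0,0,0,-1,-9.4,3.1,0,0,0,0,-1,-10.6,5.4,0,0,0,0])

```text
t: 14.73
position: [595.0, -60.7, 129.5]
eef_rot: [3.136, -0.002, 1.931]
force: [-2.2, 2.5, -2.0]
grip_width: 22.9
```

Call:
servo_tool(motion=[-1,-0.3,2.6,0,0,0,0,-1,0.1,5.2,0,0,0,0,-1,1.2,7.6,0,0,0,0,-1,3.1,9.5,0,0,0,0,-1,5.4,10.7,0,0,0,0])

```text
t: 15.15
position: [678.2, 27.5, 130.2]
eef_rot: [3.134, -0.001, 1.93]
force: [-2.6, -2.5, -1.8]
grip_width: 22.9
```

```bash
python3 -c "
from h import *
circ(z=130,step=18,r=84)"
```

```text
t 15.15 ang 2.7 r 84.3 z 130.2 yaw 110.6 F [-2.6 -2.5 -1.8] w 22.9 q [ 0.04  0.53  1.6   0.    1.01 -0.32]
[-1, 2.6, 0.4, 0.0, 0, 0, 0, -1, 5.2, -0.0, 0.0, 0, 0, 0, -1, 7.5, -1.2, 0.0, 0, 0, 0, -1, 9.4, -3.1, 0.0, 0, 0, 0, -1, 10.6, -5.4, -0.0, 0, 0, 0]
```

Call:
servo_tool(motion=[-1,2.6,0.4,0,0,0,0,-1,5.2,0,0,0,0,0,-1,7.6,-1.2,0,0,0,0,-1,9.5,-3.1,0,0,0,0,-1,10.7,-5.4,0,0,0,0])

```text
t: 15.57
position: [589.9, 110.6, 130.0]
eef_rot: [3.132, -0.0, 1.932]
force: [3.1, -3.1, -1.1]
grip_width: 23.0
```

Call:
servo_tool(motion=[-1,0.2,-2.7,0,0,0,0,-1,-0.2,-5.3,0,0,0,0,-1,-1.3,-7.6,0,0,0,0,-1,-3.2,-9.5,0,0,0,0,-1,-5.5,-10.7,0,0,0,0])

```text
t: 15.98
position: [507.4, 21.6, 129.5]
eef_rot: [3.132, -0.001, 1.933]
force: [4.0, 2.6, -1.0]
grip_width: 22.9
```

Call:
servo_tool(motion=[-1,-2.2,-0.3,0,0,0,0,-1,-4.5,0,0,0,0,0,-1,-7,0.9,0,0,0,0,-1,-9,2.6,0,0,0,0,-1,-10.2,4.4,0,0,0,0])

```text
t: 16.4
position: [584.4, -59.8, 129.6]
eef_rot: [3.134, -0.002, 1.932]
force: [-2.2, 2.0, -2.3]
grip_width: 22.9
```

```bash
python3 -c "
from h import *
circ(z=130,step=3,r=84)"
```

```text
t 16.40 ang -96.6 r 83.9 z 129.6 yaw 110.7 F [-2.2  2.  -2.3] w 22.9 q [-0.11  0.41  1.81  0.01  0.92 -0.47]
[-1, -0.2, 0.4, -0.0, 0, 0, 0, -1, -0.4, 0.8, -0.0, 0, 0, 0, -1, -0.5, 1.2, -0.0, 0, 0, 0, -1, -0.7, 1.6, -0.0, 0, 0, 0, -1, -0.8, 2.1, -0.0, 0, 0, 0]
```

About 5.4 turns done. Settle, release, lift.

Call:
servo_tool(motion=[-1,0,0,0,0,0,0,-1,0,0,0,0,0,0,0.2,0,0,0,0,0,0,0.2,0,0,0,0,0,0,0.2,0,0,0,0,0,0])

```text
t: 16.82
position: [583.5, -59.2, 129.8]
eef_rot: [3.134, -0.002, 1.933]
force: [-0.4, -0.1, 0.1]
grip_width: 51.1
```

Call:
servo_tool(motion=[0.2,0,0,-2,0,0,0,0.2,0,0,-5,0,0,0,0.2,0,0,-8,0,0,0,0.2,0,0,-9,0,0,0,0.2,0,0,-9,0,0,0])

```text
t: 17.23
position: [584.4, -59.5, 223.0]
eef_rot: [3.129, 0.001, 1.933]
force: [0.7, 0.2, -1.4]
grip_width: 51.4
```

Run:
```python
from h import *
rel((594,24,200,84))
p,d=grab('scene','s10.png');C=cloud('scene',d)
D=np.hypot(C[...,0]-594,C[...,1]-23)
m=((C[...,2]>100)&(C[...,2]<130)&(D>50)&(D<120));print(np.median(C[m][:,2]))
grab('top','t10.png')
b=cv2.imread('pics/s10.png')[120:270,150:310]
cv2.imwrite('pics/v10.png',cv2.resize(b,None,fx=4,fy=4,interpolation=cv2.INTER_CUBIC))
```

```text
t 17.23 pos [584.4 -59.5 223. ] yaw 110.8 F [ 0.7  0.2 -1.4] w 51.4 q [-0.11  0.3   1.73  0.01  1.1  -0.47]
rows>=3.7 [7.46, 3.83, 2.35] [0.7, -0.1, 26.8]
115.64435968053385
```

View pics/v10.png

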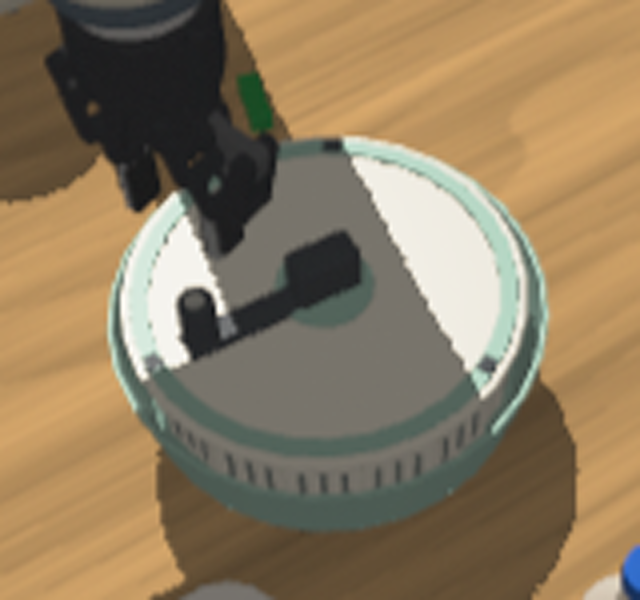

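Run:
```python
from h import *
px=[((x+.5)/4-.5+150,(y+.5)/4-.5+120) for x,y in((333,145),(153,363),(488,364))]
c=lugs(px,115.5)
rel((594,24,200,83))
```

```text
c [591.6  24.4] r [118.9 119.  117.9] ang [145.5 -93.9  25.8] mod120 [25.5 26.1 25.8]
t 17.33 pos [582.4 -59.4 219.4] yaw 110.8 F [-1.2  0.3 -0.3] w 51.1 q [-0.11  0.3   1.74  0.01  1.1  -0.47]
rows>=3.9 [7.38, 4.02, 1.98] [0.4, -0.2, 27.8]
```

Call:
servo_tool(motion=[0.2,2.5,1.3,1,0,0,7,0.2,5,2.7,1.5,0,0,14,0.2,7.4,4,2,0,0,21,0.2,7.4,4,2,0.4,-0.2,25,0.2,7.4,4,2,0.4,-0.2,25])

```text
t: 17.75
position: [592.4, 25.5, 197.3]
eef_rot: [-3.137, 0.001, 1.496]
force: [0.7, -1.0, 0.1]
grip_width: 50.9
```

Run:
```python
from h import *
rel((594,24,165,85.8),(594,24,134,85.8))
grab('scene','s11.png')
b=cv2.imread('pics/s11.png')[90:240,150:310]
cv2.imwrite('pics/v11.png',cv2.resize(b,None,fx=4,fy=4,interpolation=cv2.INTER_CUBIC))
```

```text
t 17.75 pos [592.4  25.5 197.3] yaw 85.7 F [ 0.7 -1.   0.1] w 50.9 q [ 0.04  0.34  1.73 -0.    1.07  0.12]
rows>=0.8 [-0.14, 0.19, 3.23] [-0.2, 0.0, -0.1]
rows>=1.5 [-0.14, 0.2, 6.33] [-0.2, 0.0, -0.1]
```

View pics/v11.png

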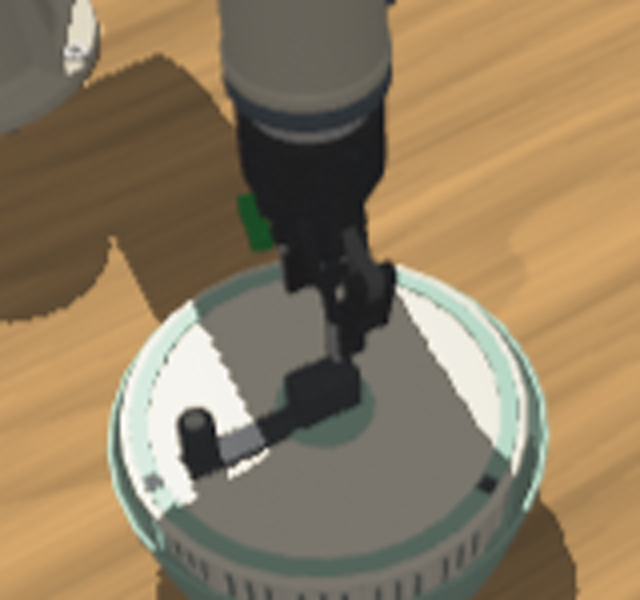

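Call:
servo_tool(motion=[0.2,-0.1,0.2,2.5,0,0,0,0.2,-0.1,0.2,5,0,0,0,0.2,-0.1,0.2,6.8,0,0,0,0.2,-0.1,0.2,7.4,0,0,0,0.2,-0.1,0.2,7.4,0,0,0])

```text
t: 18.22
position: [592.6, 22.7, 121.7]
eef_rot: [-3.134, 0.001, 1.501]
force: [-0.3, -0.6, 0.9]
grip_width: 51.5
```

Call:
servo_tool(motion=[-1,0,0,0,0,0,0,-1,0,0,0,0,0,0,-1,0,0,0,0,0,0,-1,0,0,0,0,0,0], newtons=70)

```text
t: 18.55
position: [593.2, 22.5, 122.8]
eef_rot: [-3.136, 0.001, 1.501]
force: [-0.2, -0.6, 2.9]
grip_width: 23.3
```

Run:
```python
from h import *
rel((594,24,165,85.8),(594,24,134,85.8))
d=np.load('top0d.npy')
```

```text
t 18.55 pos [593.2  22.5 122.8] yaw 86.0 F [-0.2 -0.6  2.9] w 23.3 q [ 0.04  0.43  1.79 -0.    0.93  0.11]
rows>=1.0 [0.15, 0.05, -4.22] [-0.3, 0.1, 0.2]
rows>=0.3 [0.15, 0.06, -1.12] [-0.3, 0.1, 0.2]
```

Call:
servo_tool(motion=[-1,0,0,-0.8,0,0,0,-1,0,0,-2,0,0,0,-1,0,0,-3.2,0,0,0,-1,0,0,-4.2,0,0,0,-1,0,0,-4.8,0,0,0])

```text
t: 18.97
position: [594.4, 22.7, 173.1]
eef_rot: [-3.139, 0.001, 1.501]
force: [0.7, 0.8, -3.7]
grip_width: 22.8
```

Run:
```python
from h import *
rel((530,180,170,104),(452,368,170,122))
```

```text
t 18.97 pos [594.4  22.7 173.1] yaw 86.0 F [ 0.7  0.8 -3.7] w 22.8 q [ 0.04  0.37  1.75 -0.    1.02  0.11]
rows>=4.1 [15.25, -7.51, 0.32] [-0.2, 0.0, -18.0]
rows>=9.0 [33.46, -16.6, 0.34] [-0.2, -0.0, -36.0]
```

Call:
servo_tool(motion=[-1,3.4,-1.7,0,0,0,-4,-1,7,-3.5,0,0,0,-8,-1,10.6,-5.3,0,0,0,-13,-1,14,-7,0,0,0,-18,-1,17.5,-8.7,0,0,0,-22])

```text
t: 19.38
position: [518.9, 204.7, 173.9]
eef_rot: [-3.139, -0.0, 1.889]
force: [0.4, 0.4, -4.0]
grip_width: 22.9
```

Run:
```python
from h import *
rel((452,368,170,122))
```

```text
t 19.38 pos [518.9 204.7 173.9] yaw 108.2 F [ 0.4  0.4 -4. ] w 22.9 q [0.37 0.31 1.83 0.   1.   0.05]
rows>=4.2 [17.6, -1.24, 0.41] [-0.1, -0.0, -13.8]
```

Call:
servo_tool(motion=[-1,4,-0.3,0,0,0,-4,-1,8,-0.6,1,0,0,-8,-1,12,-0.9,2.5,0,0,-12,-1,15.5,-1.1,4,0,0,-13.8,-1,17.6,-1.2,5,0,0,-13.8])

```text
t: 19.8
position: [450.4, 371.2, 123.6]
eef_rot: [-3.14, -0.002, 2.134]
force: [0.0, -0.3, -3.7]
grip_width: 23.0
```

Call:
servo_tool(motion=[-1,0,0,1,0,0,0,-1,0,0,3,0,0,0,-1,0,0,5,0,0,0])

```text
t: 20.05
position: [450.6, 372.1, 73.8]
eef_rot: [3.142, -0.002, 2.135]
force: [-0.4, -0.3, -4.0]
grip_width: 23.1
```

Run:
```python
from h import *
rel((452,368,27,122))
grab('scene','s12.png')
b=cv2.imread('pics/s12.png')[60:210,220:380]
cv2.imwrite('pics/v12.png',cv2.resize(b,None,fx=4,fy=4,interpolation=cv2.INTER_CUBIC))
```

```text
t 20.05 pos [450.6 372.1  73.8] yaw 122.4 F [-0.4 -0.3 -4. ] w 23.1 q [0.69 0.48 1.84 0.   0.82 0.12]
rows>=1.1 [-0.43, -0.1, 4.68] [0.0, -0.1, 0.4]
```

View pics/v12.png

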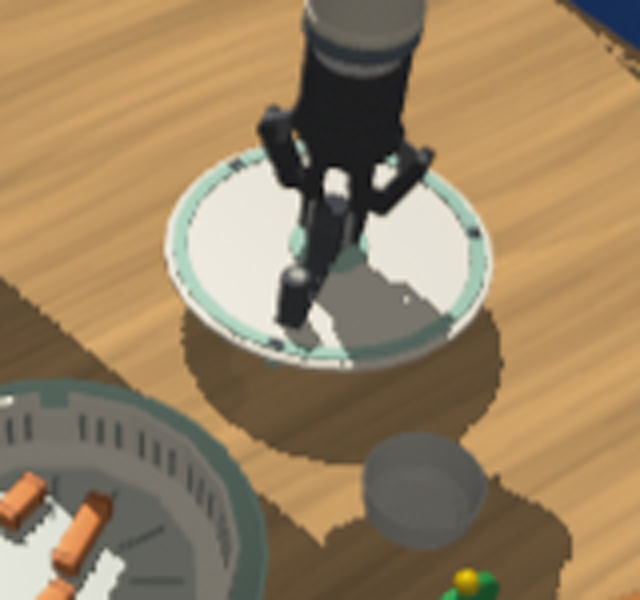

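Call:
servo_tool(motion=[-1,0,0,1.5,0,0,0,-1,0,0,3,0,0,0,-1,0,0,4.2,0,0,0,-1,0,0,4.7,0,0,0,-1,0,0,4.8,0,0,0])

```text
t: 20.52
position: [448.9, 369.6, 25.6]
eef_rot: [-3.135, -0.001, 2.134]
force: [-14.7, -12.4, 53.6]
grip_width: 22.9
```

Run:
```python
from h import *
rel((452,368,25,122))
```

```text
t 20.52 pos [448.9 369.6  25.6] yaw 122.3 F [-14.7 -12.4  53.6] w 22.9 q [0.69 0.55 1.86 0.   0.73 0.12]
rows>=0.1 [-0.3, 0.18, 0.06] [-0.4, -0.1, 0.3]
```

The lid is down, but it is being pressed at 53 N. I'll ease off before opening.

Call:
servo_tool(motion=[-1,0,0,-0.2,0,0,0,0.3,0,0,-0.2,0,0,0,0.3,0,0,-0.2,0,0,0,0.3,0,0,-0.3,0,0,0,0.3,0,0,-3,0,0,0])

```text
t: 20.93
position: [446.7, 367.6, 52.0]
eef_rot: [-3.128, -0.0, 2.134]
force: [-1.2, 0.2, 1.2]
grip_width: 55.7
```

Call:
servo_tool(motion=[0.3,0,0,-4,0,0,0,0.3,0,0,-8,0,0,0,0.3,0,0,-12,0,0,0,0.3,0,0,-16,0,0,0,0.3,0,0,-18,0,0,0])

```text
t: 21.35
position: [450.3, 369.9, 236.9]
eef_rot: [-3.134, -0.001, 2.134]
force: [0.9, 0.4, 0.4]
grip_width: 55.3
```

Run:
```python
from h import *
rel((300,200,230,122))
p,d=grab('scene','s13.png');C=cloud('scene',d)
D=np.hypot(C[...,0]-452,C[...,1]-371)
m=((D>30)&(D<70)&(C[...,2]<30));
A=np.c_[C[m][:,:2]-[452,371],np.ones(m.sum())];print('plane',np.linalg.lstsq(A,C[m][:,2],rcond=None)[0])
p,d=grab('top','t13.png');np.save('t13d.npy',d)
```

```text
t 21.35 pos [450.3 369.9 236.9] yaw 122.3 F [0.9 0.4 0.4] w 55.3 q [0.68 0.29 1.71 0.   1.15 0.12]
rows>=5.4 [-6.35, -21.77, 0.85] [-0.4, -0.1, 0.3]
plane [-5.04827863e-04 -3.08693739e-03  2.04560358e+01]
```

View pics/t13.png

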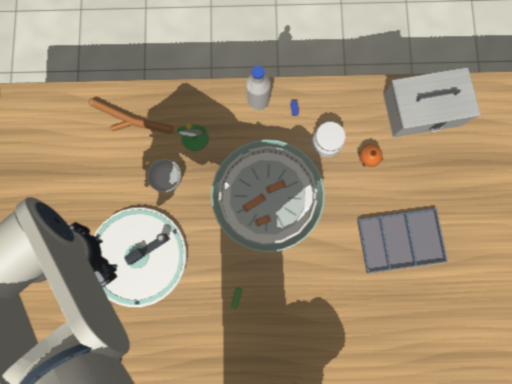

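View pics/s13.png

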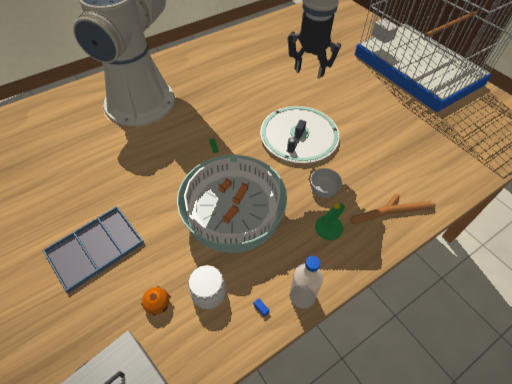

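```bash
cat > bars.py <<'E'
from h import *
def bars(img,d,cam,c=(594,23),rad=105,z=74,zlo=62,zhi=90,show=None):
    C=cloud(cam,d);hsv=cv2.cvtColor(img,cv2.COLOR_RGB2HSV)
    f=img.astype(int)
    red=(f[...,0]-f[...,2]>25)&(f[...,0]>1.45*f[...,2])&(hsv[...,0]<15)
    m=(red&(np.hypot(C[...,0]-c[0],C[...,1]-c[1])<rad)).astype(np.uint8)
    cs,_=cv2.findContours(m,cv2.RETR_EXTERNAL,cv2.CHAIN_APPROX_NONE)
    out=[]
    for k in cs:
        if cv2.contourArea(k)<15: continue
        g=np.zeros_like(m);cv2.drawContours(g,[k],-1,1,-1)
        v,u=np.nonzero(g)
        top=C[...,2][v,u];zz=np.median(top)
        # area & moments on plane z
        P=np.array([unproj(cam,a,b,z)[:2] for a,b in zip(u,v)]);mu=P.mean(0);w,V=np.linalg.eigh(np.cov((P-mu).T))
        L=np.sqrt(12*w[1]);W=np.sqrt(12*w[0]);a=np.degrees(np.arctan2(V[1,1],V[0,1]))%180
        out.append((mu,a,L,W,zz));print(cam,'px',u.mean().round(1),v.mean().round(1),'xy',mu.round(1),'ang %.1f L %.1f W %.1f z %.1f n %d'%(a,L,W,zz,len(u)))
    return out
E
python3 - <<'E'
from bars import *
for cam,f,r in(('top','t13',0),('scene','s13',0)):
    im=cv2.cvtColor(cv2.imread('pics/%s.png'%f),cv2.COLOR_BGR2RGB)
    if cam=='top': d=np.load('t13d.npy')
    else: d=manip.grab_frame('scene')[1]
    bars(im,d,cam)
im=cv2.imread('pics/t13.png')[150:240,220:310];b=cv2.imread('pics/s13.png')[160:245,185:280]
cv2.imwrite('pics/v13.png',np.hstack([cv2.resize(im,(400,400),interpolation=cv2.INTER_CUBIC),cv2.resize(b,(400,400*85//95),interpolation=cv2.INTER_CUBIC)[:400] if False else cv2.resize(b,(400,400),interpolation=cv2.INTER_CUBIC)]))
E
```

```text
top px 262.2 220.0 xy [531.3  36.1] ang 111.5 L 37.5 W 16.4 z 74.0 n 97
top px 253.7 202.2 xy [577.4  56.7] ang 121.1 L 60.6 W 17.3 z 73.9 n 163
top px 275.4 186.1 xy [6.176e+02 2.000e-01] ang 111.5 L 50.3 W 17.7 z 73.7 n 134
scene px 230.1 213.7 xy [625.4  -0.8] ang 113.6 L 56.2 W 22.0 z 73.9 n 161
scene px 240.1 193.3 xy [585.1  55.6] ang 123.7 L 69.8 W 21.3 z 74.5 n 170
scene px 224.7 185.2 xy [539.2  35.1] ang 116.1 L 45.0 W 23.0 z 73.8 n 113
```

View pics/v13.png

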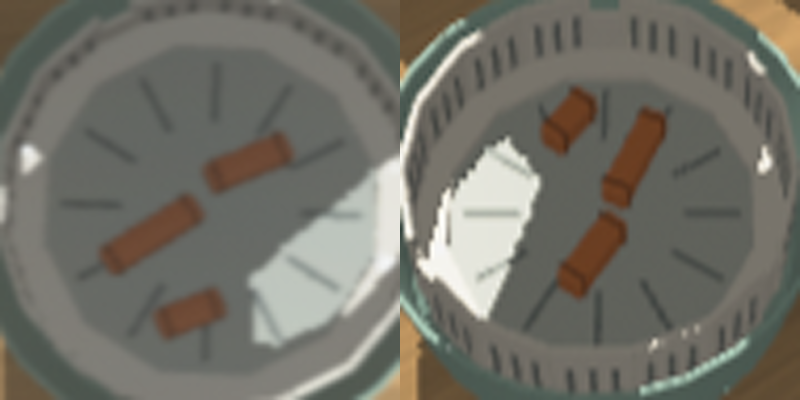

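The lid lies flat (plane slope under 0.3%). Three tan bars are in the basket: short at (262,220), long at (254,202) and medium at (275,186) in the top view. The measured lengths of 37.5, 60.6 and 50.3 mm are all about 5% low, so they match 40, 64 and 52. The blue one at (295,107) and the green one at (237,298) are look-alikes. I'll take the long bar first.

Run:
```python
from h import *
rel((510,210,200,121),(578,57,160,121))
```

```text
t 21.50 pos [449.7 369.5 233.7] yaw 122.3 F [-0.9  0.6 -0.6] w 55.3 q [0.68 0.29 1.72 0.   1.14 0.12]
rows>=4.2 [-16.71, -3.39, 3.39] [-0.6, -0.0, 1.3]
rows>=8.3 [-33.28, -5.77, 7.4] [-0.6, -0.0, 1.3]
```

Call:
servo_tool(motion=[-0.3,-4,-0.8,1,0,0,1,-0.3,-8,-1.5,2,0,0,1,-0.3,-12,-2.2,3,0,0,1,-0.3,-16,-3,4,0,0,1,-0.3,-20,-3.8,5,0,0,1])

```text
t: 21.92
position: [522.8, 178.7, 181.7]
eef_rot: [-3.129, -0.001, 2.117]
force: [0.8, 0.5, 0.2]
grip_width: 30.0
```

Run:
```python
from h import *
rel((578,57,140,121))
```

```text
t 21.92 pos [522.8 178.7 181.7] yaw 121.3 F [0.8 0.5 0.2] w 30.0 q [ 0.33  0.3   1.83 -0.    1.02 -0.22]
rows>=3.4 [-13.27, -1.55, 4.18] [-0.7, -0.1, 0.3]
```

Call:
servo_tool(motion=[-0.3,-4,-0.5,1,-0.7,0,0,-0.3,-8,-1,2,-0.7,0,0,-0.3,-12,-1.4,4,-0.7,0,0,-0.3,-13.3,-1.5,4.2,-0.7,0,0,-0.3,-13.3,-1.5,4.2,-0.7,0,0])

```text
t: 22.33
position: [577.8, 53.3, 136.1]
eef_rot: [-3.136, -0.003, 2.114]
force: [0.0, 0.8, -0.4]
grip_width: 30.1
```

Call:
servo_tool(motion=[-0.3,0,0,0,0,0,0,-0.3,0,0,0,0,0,0])

```text
t: 22.5
position: [576.4, 53.4, 134.5]
eef_rot: [-3.133, -0.004, 2.113]
force: [0.3, 0.8, -0.1]
grip_width: 30.1
```

Run:
```python
from h import *
rel((578,57,90,121),(578,57,58.5,121))
grab('scene','s14.png');grab('top','t14.png')
b=cv2.imread('pics/s14.png')[110:250,160:300]
cv2.imwrite('pics/v14.png',np.hstack([cv2.resize(b,(500,500),interpolation=cv2.INTER_CUBIC)]))
```

```text
t 22.50 pos [576.4  53.4 134.5] yaw 121.1 F [ 0.3  0.8 -0.1] w 30.1 q [ 0.09  0.4   1.81  0.    0.94 -0.45]
rows>=1.1 [0.21, 0.36, 4.44] [-0.5, -0.2, 0.1]
rows>=1.8 [0.19, 0.39, 7.59] [-0.5, -0.2, 0.1]
```

View pics/v14.png

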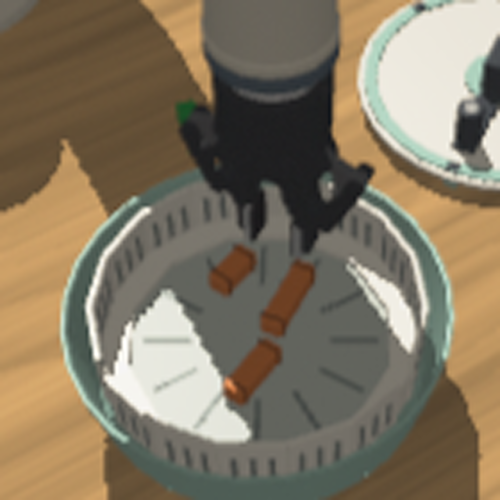

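Call:
servo_tool(motion=[-0.3,0.2,0.4,2.5,0,0,0,-0.3,0.2,0.4,5,0,0,0,-0.3,0.2,0.4,6.8,0,0,0,-0.3,0.2,0.4,7.4,0,0,0,-0.3,0.2,0.4,7.5,0,0,0])

```text
t: 23.02
position: [577.8, 59.0, 59.7]
eef_rot: [-3.133, -0.004, 2.116]
force: [-1.2, 0.2, -0.4]
grip_width: 29.9
```

Run:
```python
from h import *
rel((578,57,58.5,121))
```

```text
t 23.02 pos [577.8  59.   59.7] yaw 121.2 F [-1.2  0.2 -0.4] w 29.9 q [ 0.1   0.5   1.85  0.    0.8  -0.45]
rows>=0.1 [-0.18, -0.08, 0.12] [-0.5, -0.2, 0.2]
```

Call:
servo_tool(motion=[-1,-0.1,0,0.1,0,0,0,-1,-0.1,0,0.1,0,0,0,-1,-0.1,0,0.1,0,0,0,-1,-0.1,0,0.1,0,0,0], newtons=50)

```text
t: 23.35
position: [578.9, 58.3, 59.7]
eef_rot: [-3.135, -0.004, 2.116]
force: [-0.3, -0.2, 0.6]
grip_width: 16.7
```

Call:
servo_tool(motion=[-1,0,0,-2,0,0,0,-1,0,0,-5,0,0,0,-1,0,0,-8,0,0,0,-1,0,0,-10,0,0,0,-1,0,0,-11,0,0,0])

```text
t: 23.77
position: [581.4, 58.4, 173.3]
eef_rot: [-3.139, -0.001, 2.116]
force: [0.7, 0.3, 0.4]
grip_width: 16.8
```

Run:
```python
from h import *
c=np.array([476,-331.]);f=np.radians(6.6)
for n,y in(('short',75),('medium',12),('long',-63)): print(n,c+[-y*np.sin(f),y*np.cos(f)])
rel((483,-393.6,130,96.6))
grab('scene','s15.png')
b=cv2.imread('pics/s15.png')[80:250,130:300]
cv2.imwrite('pics/v15.png',np.hstack([cv2.resize(b,(500,500),interpolation=cv2.INTER_CUBIC)]))
```

```text
short [ 467.37971371 -256.49704258]
medium [ 474.62075419 -319.07952681]
long [ 483.24104048 -393.58248423]
t 23.77 pos [581.4  58.4 173.3] yaw 121.2 F [0.7 0.3 0.4] w 16.8 q [ 0.1   0.35  1.77  0.    1.02 -0.45]
rows>=11.1 [-33.55, -31.85, 4.35] [-0.1, -0.1, 24.6]
```

View pics/v15.png

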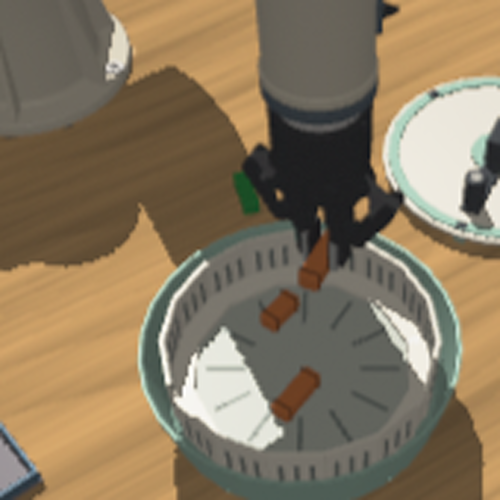

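Call:
servo_tool(motion=[-1,-3,-2.9,0,0,0,4,-1,-6,-5.8,0,0,0,8,-1,-9,-8.7,0,0,0,12,-1,-12,-11.6,0,0,0,16,-1,-15,-14.4,0,0,0,20])

```text
t: 24.23
position: [534.9, -146.0, 172.8]
eef_rot: [-3.139, -0.001, 1.764]
force: [1.2, -0.4, 0.2]
grip_width: 16.9
```

Call:
servo_tool(motion=[-1,-3.5,-1.5,0,0,0,4,-1,-7,-3,0,0,0,4,-1,-10.5,-4.5,1,0,0,4,-1,-14,-6,2,0,0,4,-1,-17,-7.5,3,0,0,4])

```text
t: 24.65
position: [492.8, -329.3, 141.5]
eef_rot: [-3.138, -0.001, 1.694]
force: [0.6, -0.7, 0.1]
grip_width: 16.6
```

Run:
```python
from h import *
rel((483,-393.6,100,96.6))
```

```text
t 24.65 pos [ 492.8 -329.3  141.5] yaw 97.0 F [ 0.6 -0.7  0.1] w 16.6 q [-0.59  0.4   1.78 -0.    0.96 -0.71]
rows>=1.9 [-6.27, -1.75, 4.15] [-0.2, -0.1, 0.4]
```

Call:
servo_tool(motion=[-1,-3,-0.9,1.5,0,0,0,-1,-5.5,-1.6,3,0,0,0,-1,-6.3,-1.8,4.1,0,0,0,-1,-6.3,-1.8,4.1,0,0,0,-1,-6.3,-1.8,4.1,0,0,0])

```text
t: 25.07
position: [481.7, -393.0, 99.1]
eef_rot: [-3.136, -0.003, 1.693]
force: [-0.5, -0.2, 0.5]
grip_width: 16.5
```

Call:
servo_tool(motion=[-1,0,0,0,0,0,0,-1,0,0,0,0,0,0])

```text
t: 25.23
position: [482.2, -391.5, 99.5]
eef_rot: [-3.137, -0.004, 1.694]
force: [0.6, 0.6, 0.5]
grip_width: 16.7
```

Run:
```python
from h import *
rel((483,-393.6,40,96.6),(483,-393.6,9,96.6))
grab('scene','s16.png');grab('top','t16.png')
b=cv2.imread('pics/s16.png')[190:330,20:180];a=cv2.imread('pics/t16.png')[180:300,340:480]
cv2.imwrite('pics/v16.png',np.hstack([cv2.resize(b,(400,350),interpolation=cv2.INTER_CUBIC),cv2.resize(a,(400,350),interpolation=cv2.INTER_CUBIC)]))
```

```text
t 25.23 pos [ 482.2 -391.5   99.5] yaw 97.1 F [0.6 0.6 0.5] w 16.7 q [-0.68  0.5   1.74 -0.    0.91 -0.81]
rows>=1.4 [-0.24, 0.08, 5.95] [-0.3, -0.2, 0.5]
rows>=2.2 [-0.25, 0.1, 9.05] [-0.3, -0.2, 0.5]
```

View pics/v16.png

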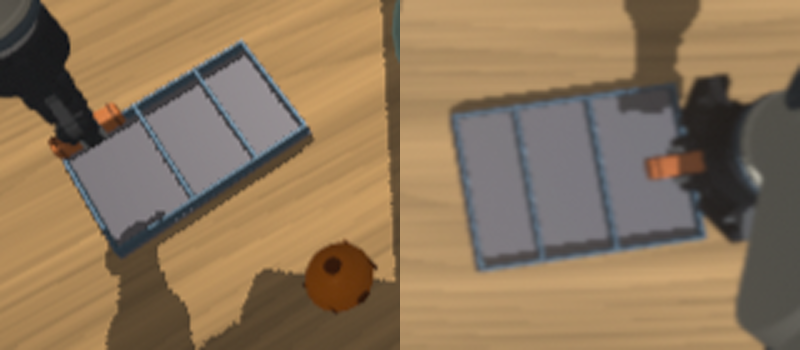

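Run:
```python
from h import *
c=np.array([476,-331.]);f=np.radians(6.6);Rm=np.array([[np.cos(f),-np.sin(f)],[np.sin(f),np.cos(f)]])
img={}
for cam,fn,(r0,r1,c0,c1) in(('scene','scene0',(190,330,20,180)),('top','top0',(180,300,340,480))):
    im=cv2.resize(cv2.imread('pics/%s.png'%fn),None,fx=4,fy=4,interpolation=cv2.INTER_CUBIC)
    for y in(103.5,46.5,-22.5,-103.5):
        P=[np.r_[c+Rm@[x,y],18] for x in(-69.5,69.5)]
        q=((proj(cam,P)+.5)*4-.5).round().astype(int);cv2.line(im,tuple(map(int,q[0])),tuple(map(int,q[1])),(0,0,255),1)
    for x in(-69.5,69.5):
        P=[np.r_[c+Rm@[x,y],18] for y in(-103.5,103.5)]
        q=((proj(cam,P)+.5)*4-.5).round().astype(int);cv2.line(im,tuple(map(int,q[0])),tuple(map(int,q[1])),(0,255,0),1)
    img[cam]=cv2.resize(im[r0*4:r1*4,c0*4:c1*4],(400,350) if 0 else None,fx=.62,fy=.62)
h=min(i.shape[0] for i in img.values())
cv2.imwrite('pics/v17.png',np.hstack([i[:h] for i in img.values()]))
```

```text
(no output)
```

View pics/v17.png

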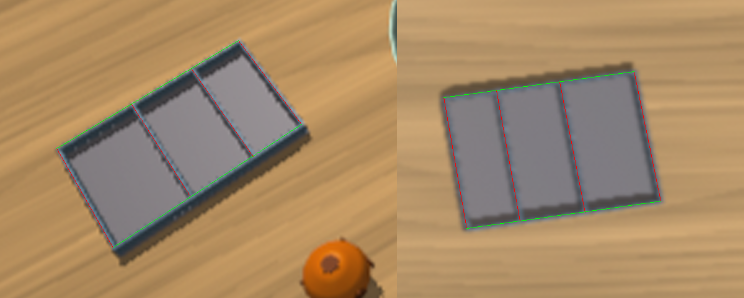

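The tray model fits both views. Lowering the long bar.

Call:
servo_tool(motion=[-1,-0.25,0.1,3,0,0,0.5,-1,-0.25,0.1,6,0,0,0.5,-1,-0.25,0.1,8.3,0,0,0.5,-1,-0.25,0.1,8.8,0,0,0.5,-1,-0.25,0.1,8.8,0,0,0.5])

```text
t: 25.75
position: [482.7, -392.9, 10.9]
eef_rot: [-3.135, -0.005, 1.686]
force: [-0.0, 0.3, 0.0]
grip_width: 16.9
```

Run:
```python
from h import *
rel((483,-393.6,40,96.6),(483,-393.6,8.5,96.6))
```

```text
t 25.75 pos [ 482.7 -392.9   10.9] yaw 96.6 F [-0.   0.3  0. ] w 16.9 q [-0.68  0.62  1.77 -0.    0.76 -0.8 ]
rows>=0.7 [-0.06, 0.0, -2.92] [-0.4, -0.3, 0.0]
rows>=0.1 [-0.07, 0.02, 0.23] [-0.4, -0.3, 0.0]
```

Call:
servo_tool(motion=[-1,0,0,0.25,0,0,0,-1,0,0,0.25,0,0,0,-0.3,0,0,0.2,0,0,0,-0.3,0,0,0.2,0,0,0,-0.3,0,0,0.2,0,0,0])

```text
t: 26.17
position: [483.2, -393.3, 9.9]
eef_rot: [-3.136, -0.004, 1.686]
force: [0.1, 0.0, 0.2]
grip_width: 30.2
```

Call:
servo_tool(motion=[-0.3,0,0,-2,0,0,0,-0.3,0,0,-6,0,0,0,-0.3,0,0,-10,0,0,0,-0.3,0,0,-14,0,0,0,-0.3,0,0,-17,0,0,0])

```text
t: 26.58
position: [484.9, -394.5, 183.9]
eef_rot: [-3.139, -0.001, 1.686]
force: [0.8, 0.4, 0.3]
grip_width: 29.9
```

Run:
```python
from bars import *
rel((540,-150,180,105),(618,0,150,111.5))
p,d=grab('scene','s18.png');bars(p,d,'scene');bars(p,d,'scene',c=(476,-331),rad=125,z=22)
p,d=grab('top','t18.png');bars(p,d,'top');bars(p,d,'top',c=(476,-331),rad=125,z=22)
```

```text
t 26.58 pos [ 484.9 -394.5  183.9] yaw 96.6 F [0.8 0.4 0.3] w 29.9 q [-0.68  0.4   1.67 -0.    1.07 -0.8 ]
rows>=6.0 [23.65, 8.29, 0.39] [-0.2, -0.1, -8.4]
rows>=10.0 [37.65, 17.78, 3.38] [-0.2, -0.1, -14.9]
scene px 230.1 213.7 xy [625.4  -1. ] ang 113.3 L 56.3 W 22.2 z 74.1 n 162
scene px 224.8 184.9 xy [538.3  36. ] ang 118.8 L 46.3 W 23.5 z 73.5 n 120
scene px 69.6 260.0 xy [ 489.5 -392.3] ang 95.4 L 63.3 W 28.1 z 21.2 n 263
top px 262.2 220.0 xy [531.5  36. ] ang 112.3 L 38.4 W 18.1 z 74.0 n 109
top px 275.3 186.0 xy [6.178e+02 4.000e-01] ang 112.6 L 49.9 W 18.4 z 73.5 n 140
top px 426.0 236.8 xy [ 482.  -393.9] ang 96.0 L 66.6 W 18.9 z 21.6 n 185
```

View pics/t18.png

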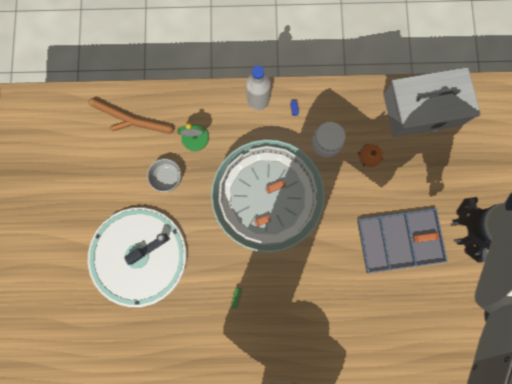

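The long bar lies across its row, with its top at 21.6 mm (22 expected). The medium bar is next, at (275,186).

Call:
servo_tool(motion=[-0.3,3.7,1.7,0,0,0,-3,-0.3,7.5,3.5,0,0,0,-6,-0.3,11.3,5.3,0,0,0,-9,-0.3,15,7,0,0,0,-12,-0.3,18.8,8.9,0,0,0,-15])

```text
t: 27.1
position: [553.1, -198.1, 185.6]
eef_rot: [3.141, 0.004, 1.95]
force: [0.8, -0.9, -0.3]
grip_width: 30.0
```

Run:
```python
from h import *
rel((618.3,0.3,140,112))
```

```text
t 27.10 pos [ 553.1 -198.1  185.6] yaw 111.7 F [ 0.8 -0.9 -0.3] w 30.0 q [-0.34  0.34  1.76 -0.    1.04 -0.72]
rows>=5.1 [16.04, 13.39, 4.51] [0.0, 0.2, -0.3]
```

Call:
servo_tool(motion=[-0.3,3.2,2.7,0.5,0,0,0,-0.3,6.4,5.4,1,0,0,0,-0.3,9.6,8,1.5,0,0,0,-0.3,12.8,10.7,2.5,0,0,0,-0.3,16,13.4,3.5,0,0,0])

```text
t: 27.52
position: [617.0, -2.9, 150.9]
eef_rot: [3.141, 0.004, 1.95]
force: [0.5, -0.1, -0.6]
grip_width: 29.6
```

Call:
servo_tool(motion=[-0.3,0,0,0,0,0,0,-0.3,0,0,0,0,0,0])

```text
t: 27.68
position: [616.6, -0.6, 149.6]
eef_rot: [-3.141, 0.003, 1.953]
force: [-0.2, 0.3, -0.9]
grip_width: 29.9
```

Run:
```python
from bars import *
rel((618.3,0.3,58.5,112))
p,d=grab('scene','s19.png');bars(p,d,'scene')
cv2.imwrite('pics/v19.png',cv2.resize(cv2.imread('pics/s19.png')[110:250,150:300],None,fx=3.5,fy=3.5,interpolation=cv2.INTER_CUBIC))
```

```text
t 27.68 pos [ 6.166e+02 -6.000e-01  1.496e+02] yaw 111.9 F [-0.2  0.3 -0.9] w 29.9 q [-0.    0.43  1.72 -0.    0.99 -0.38]
rows>=2.2 [0.05, 0.2, 9.11] [-0.0, 0.2, -0.1]
scene px 230.1 213.7 xy [625.4  -0.8] ang 113.6 L 56.2 W 22.0 z 74.1 n 161
scene px 225.5 186.7 xy [544.8  34.2] ang 136.5 L 35.9 W 12.1 z 68.5 n 31
```

View pics/v19.png

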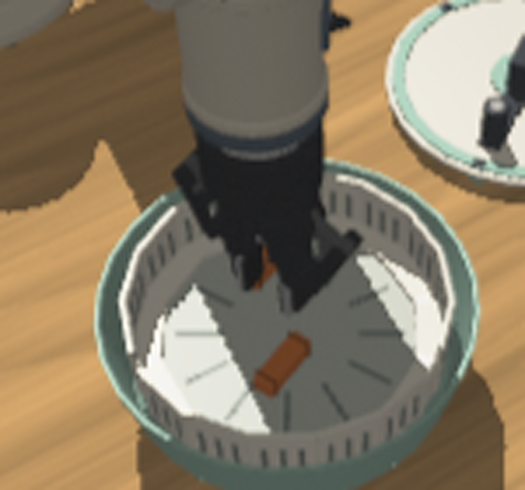

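Call:
servo_tool(motion=[-0.3,0,0.2,3,0,0,0,-0.3,0,0.2,6,0,0,0,-0.3,0,0.2,8.3,0,0,0,-0.3,0,0.2,9,0,0,0,-0.3,0,0.2,9,0,0,0])

```text
t: 28.15
position: [616.7, -3.2, 58.4]
eef_rot: [-3.137, 0.003, 1.95]
force: [-0.2, 0.3, -0.1]
grip_width: 30.4
```

Call:
servo_tool(motion=[-1,0,0,0,0,0,0,-1,0,0,0,0,0,0,-1,0,0,0,0,0,0,-1,0,0,0,0,0,0])

```text
t: 28.48
position: [617.5, -3.5, 59.7]
eef_rot: [-3.139, 0.003, 1.95]
force: [-0.3, 0.7, -1.4]
grip_width: 16.8
```

Run:
```python
from bars import *
rel((618.3,0.3,160,112))
```

```text
t 28.48 pos [617.5  -3.5  59.7] yaw 111.7 F [-0.3  0.7 -1.4] w 16.8 q [-0.01  0.54  1.77 -0.01  0.83 -0.38]
rows>=2.4 [0.29, 0.19, -10.03] [-0.1, 0.2, -0.3]
```

Call:
servo_tool(motion=[-1,0,0,-2,0,0,0,-1,0,0,-5,0,0,0,-1,0,0,-8,0,0,0,-1,0,0,-10.5,0,0,0,-1,-1,-1,-11.5,0,0,0])

```text
t: 28.9
position: [614.7, -14.7, 179.5]
eef_rot: [3.137, 0.006, 1.952]
force: [0.4, 0.1, 1.1]
grip_width: 16.9
```

Run:
```python
from bars import *
rel((540,-170,175,96.6),(475,-322.6,110,96.6))
p,d=grab('scene','s20.png')
cv2.imwrite('pics/v20.png',cv2.resize(cv2.imread('pics/s20.png')[110:250,150:300],None,fx=3.5,fy=3.5,interpolation=cv2.INTER_CUBIC))
```

```text
t 28.90 pos [614.7 -14.7 179.5] yaw 111.8 F [0.4 0.1 1.1] w 16.9 q [-0.02  0.39  1.71 -0.    1.04 -0.4 ]
rows>=4.1 [-11.63, -12.71, 0.46] [0.3, 0.3, 15.2]
rows>=8.3 [-23.35, -24.45, 6.97] [0.3, 0.3, 15.2]
```

View pics/v20.png

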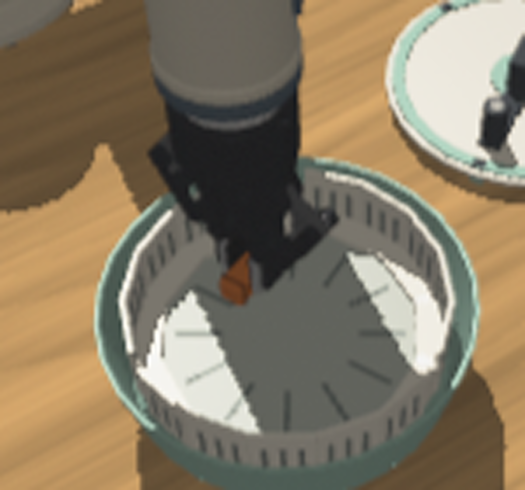

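Call:
servo_tool(motion=[-1,-2.9,-3,0,0,0,4,-1,-5.8,-6.1,0,0,0,8,-1,-8.7,-9.2,0,0,0,12,-1,-11.6,-12.2,0,0,0,15,-1,-14.5,-15.2,0,0,0,15])

```text
t: 29.37
position: [525.2, -207.5, 179.1]
eef_rot: [3.138, 0.005, 1.687]
force: [0.4, -0.4, -0.2]
grip_width: 16.6
```

Run:
```python
from bars import *
rel((475,-322.6,110,96.6))
```

```text
t 29.37 pos [ 525.2 -207.5  179.1] yaw 96.6 F [ 0.4 -0.4 -0.2] w 16.6 q [-0.38  0.31  1.82 -0.    1.   -0.49]
rows>=3.4 [-10.81, -6.34, 6.95] [0.2, 0.3, 0.0]
```

Call:
servo_tool(motion=[-1,-3,-1.8,1.5,0,0,0,-1,-6,-3.5,3.2,0,0,0,-1,-9,-5.3,5,0,0,0,-1,-10.8,-6.3,7,0,0,0,-1,-10.8,-6.3,7,0,0,0])

```text
t: 29.78
position: [470.8, -324.5, 105.1]
eef_rot: [-3.14, 0.002, 1.683]
force: [-1.6, 0.6, -0.8]
grip_width: 16.9
```

Call:
servo_tool(motion=[-1,0,0,0,0,0,0,-1,0,0,0,0,0,0])

```text
t: 29.95
position: [469.5, -324.2, 104.0]
eef_rot: [-3.138, 0.001, 1.682]
force: [0.6, 0.2, -0.6]
grip_width: 16.7
```

Run:
```python
from bars import *
rel((475,-322.6,9,96.6))
p,d=grab('top','t21.png');p,d=grab('scene','s21.png');
b=cv2.imread('pics/s21.png')[190:330,20:180];a=cv2.imread('pics/t21.png')[180:300,340:480]
cv2.imwrite('pics/v21.png',np.hstack([cv2.resize(b,(400,350),interpolation=cv2.INTER_CUBIC),cv2.resize(a,(400,350),interpolation=cv2.INTER_CUBIC)]))
```

```text
t 29.95 pos [ 469.5 -324.2  104. ] yaw 96.4 F [ 0.6  0.2 -0.6] w 16.7 q [-0.6   0.42  1.85 -0.    0.87 -0.71]
rows>=2.3 [0.1, 0.6, 9.5] [-0.2, 0.0, -0.2]
```

View pics/v21.png

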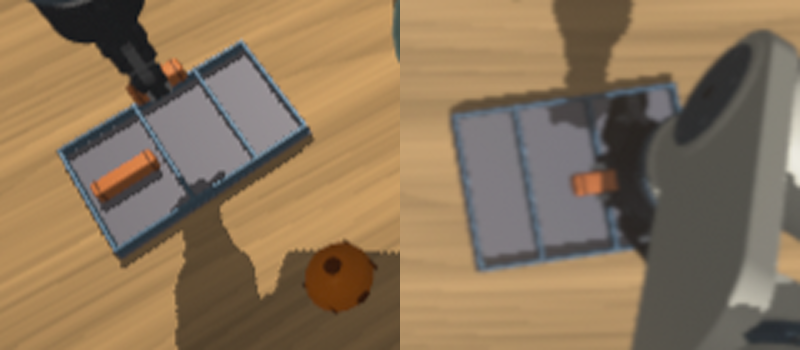

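Call:
servo_tool(motion=[-1,0.1,0.6,3,0,0,0,-1,0.1,0.6,6,0,0,0,-1,0.1,0.6,8.5,0,0,0,-1,0.1,0.6,9.3,0,0,0,-1,0.1,0.6,9.3,0,0,0])

```text
t: 30.47
position: [476.3, -321.0, 11.0]
eef_rot: [-3.138, 0.0, 1.685]
force: [-0.5, 1.0, 0.7]
grip_width: 16.5
```

Run:
```python
from bars import *
rel((475,-322.6,8.5,96.6))
```

```text
t 30.47 pos [ 476.3 -321.    11. ] yaw 96.6 F [-0.5  1.   0.7] w 16.5 q [-0.59  0.57  1.88 -0.    0.69 -0.7 ]
rows>=0.1 [-0.15, -0.14, 0.25] [-0.2, 0.0, -0.0]
```

Call:
servo_tool(motion=[-1,-0.15,-0.1,0.2,0,0,0,-1,-0.15,-0.1,0.2,0,0,0,-0.3,-0.15,-0.1,0.2,0,0,0,-0.3,-0.15,-0.1,0.2,0,0,0,-0.3,-0.15,-0.1,0.1,0,0,0])

```text
t: 30.88
position: [475.9, -322.9, 10.9]
eef_rot: [-3.139, 0.001, 1.685]
force: [0.8, 0.0, -0.4]
grip_width: 29.9
```

Call:
servo_tool(motion=[-0.3,0,0,-2,0,0,0,-0.3,0,0,-6,0,0,0,-0.3,0,0,-10,0,0,0,-0.3,0,0,-14,0,0,0,-0.3,0,0,-17,0,0,0])

```text
t: 31.3
position: [477.0, -323.2, 184.9]
eef_rot: [-3.141, 0.003, 1.685]
force: [1.1, -0.5, 1.0]
grip_width: 29.8
```

Run:
```python
from bars import *
rel((515,-150,180,105),(532,36,150,112))
p,d=grab('scene','s22.png');bars(p,d,'scene');bars(p,d,'scene',c=(476,-331),rad=125,z=22)
p,d=grab('top','t22.png');bars(p,d,'top');bars(p,d,'top',c=(476,-331),rad=125,z=22)
```

```text
t 31.30 pos [ 477.  -323.2  184.9] yaw 96.5 F [ 1.1 -0.5  1. ] w 29.8 q [-0.6   0.33  1.79 -0.    1.03 -0.71]
rows>=4.3 [16.77, 5.75, 0.43] [-0.0, 0.2, -8.5]
rows>=8.8 [35.07, 9.55, 3.37] [-0.0, 0.2, -15.5]
scene px 224.8 185.0 xy [538.7  35.8] ang 117.1 L 46.8 W 22.9 z 73.4 n 117
scene px 69.6 260.0 xy [ 489.5 -392.3] ang 95.4 L 63.3 W 28.1 z 21.1 n 263
scene px 97.3 243.1 xy [ 482.1 -318.3] ang 98.2 L 51.8 W 28.0 z 21.5 n 194
top px 261.9 220.1 xy [531.2  36.8] ang 111.9 L 37.1 W 17.8 z 74.4 n 103
top px 398.0 240.3 xy [ 474.6 -319.7] ang 96.2 L 53.7 W 19.0 z 21.6 n 151
top px 422.7 237.2 xy [ 481.1 -385.1] ang 95.4 L 49.0 W 19.0 z 22.4 n 136
```

View pics/s22.png

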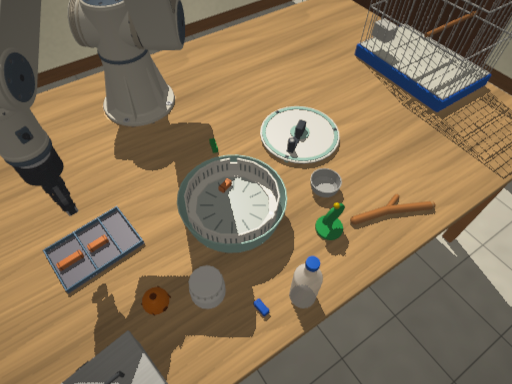

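The medium bar is placed. The short bar is still at (225,185) in the scene view, so it's next.

Call:
servo_tool(motion=[-0.3,3.9,1.2,0,0,0,-3,-0.3,7.9,2.4,0,0,0,-6,-0.3,11.9,3.5,0,0,0,-9,-0.3,15.8,4.6,0,0,0,-12,-0.3,19.8,5.6,0,0,0,-15.5])

```text
t: 31.82
position: [512.0, -119.9, 185.8]
eef_rot: [3.139, 0.009, 1.957]
force: [-0.0, 0.1, -0.3]
grip_width: 29.7
```

Run:
```python
from h import *
rel((532,36.3,140,112))
```

```text
t 31.82 pos [ 512.  -119.9  185.8] yaw 112.1 F [-0.   0.1 -0.3] w 29.7 q [-0.23  0.25  1.89 -0.01  0.99 -0.61]
rows>=3.9 [13.76, 7.72, 4.47] [0.2, 0.5, 0.1]
```

Call:
servo_tool(motion=[-0.3,3.5,2,0.5,0,0.5,0,-0.3,7,4,1,0,0.5,0,-0.3,10.5,6,2,0,0.5,0,-0.3,13.8,7.7,3.5,0,0.5,0,-0.3,13.8,7.7,3.5,0,0.5,0])

```text
t: 32.23
position: [530.3, 41.9, 147.3]
eef_rot: [3.141, -0.002, 1.961]
force: [-1.5, -0.6, -0.2]
grip_width: 29.6
```

Call:
servo_tool(motion=[-0.3,0,0,0,0,0,0,-0.3,0,0,0,0,0,0])

```text
t: 32.4
position: [529.7, 42.4, 146.6]
eef_rot: [-3.141, -0.003, 1.962]
force: [0.3, -0.2, -0.8]
grip_width: 30.2
```

Run:
```python
from bars import *
rel((532,36.3,58.5,112))
p,d=grab('scene','s23.png');bars(p,d,'scene')
cv2.imwrite('pics/v23.png',cv2.resize(cv2.imread('pics/s23.png')[110:250,150:300],None,fx=3.5,fy=3.5,interpolation=cv2.INTER_CUBIC))
```

```text
t 32.40 pos [529.7  42.4 146.6] yaw 112.4 F [ 0.3 -0.2 -0.8] w 30.2 q [ 0.08  0.31  1.91  0.    0.92 -0.32]
rows>=2.1 [-0.68, -0.01, 8.81] [-0.0, -0.1, 0.4]
scene px 224.7 185.2 xy [539.2  35.1] ang 116.1 L 45.0 W 23.0 z 73.8 n 113
```

View pics/v23.png

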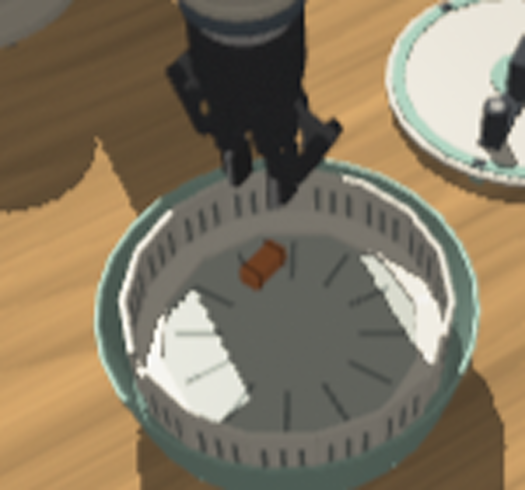

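Call:
servo_tool(motion=[-0.3,-0.7,0,3,0,0,0,-0.3,-0.7,0,6,0,0,0,-0.3,-0.7,0,8,0,0,0,-0.3,-0.7,0,8.7,0,0,0,-0.3,-0.7,0,8.7,0,0,0])

```text
t: 32.87
position: [531.5, 34.0, 58.8]
eef_rot: [-3.139, -0.003, 1.959]
force: [-0.2, -0.4, 0.6]
grip_width: 30.0
```

Call:
servo_tool(motion=[-1,0,0,0,0,0,0,-1,0,0,0,0,0,0,-1,0,0,0,0,0,0,-1,0,0,0,0,0,0])

```text
t: 33.2
position: [532.3, 34.0, 60.0]
eef_rot: [-3.141, -0.002, 1.959]
force: [-0.3, -0.6, 0.2]
grip_width: 16.7
```

Run:
```python
from bars import *
rel((532,36.3,160,112))
```

```text
t 33.20 pos [532.3  34.   60. ] yaw 112.2 F [-0.3 -0.6  0.2] w 16.7 q [ 0.06  0.44  1.96  0.    0.74 -0.33]
rows>=2.4 [0.25, 0.05, -10.0] [-0.0, -0.1, 0.2]
```

Call:
servo_tool(motion=[-1,0,0,-2,0,0,0,-1,0,0,-5,0,0,0,-1,0,0,-8,0,0,0,-1,0,0,-10.5,0,0,0,-1,-1,-0.5,-11.5,0,0,0])

```text
t: 33.62
position: [533.7, 23.6, 179.1]
eef_rot: [3.137, -0.001, 1.96]
force: [1.3, 0.9, 0.2]
grip_width: 16.3
```

Run:
```python
from bars import *
rel((505,-130,175,96.6),(467.7,-259,110,96.6))
p,d=grab('scene','s24.png')
cv2.imwrite('pics/v24.png',cv2.resize(cv2.imread('pics/s24.png')[90:230,150:300],None,fx=3.5,fy=3.5,interpolation=cv2.INTER_CUBIC))
```

```text
t 33.62 pos [533.7  23.6 179.1] yaw 112.3 F [1.3 0.9 0.2] w 16.3 q [ 0.04  0.27  1.88  0.    0.99 -0.35]
rows>=3.7 [-13.12, -8.49, 0.36] [0.3, -0.1, 15.7]
rows>=7.2 [-23.65, -16.87, 6.81] [0.3, -0.1, 15.7]
```

View pics/v24.png

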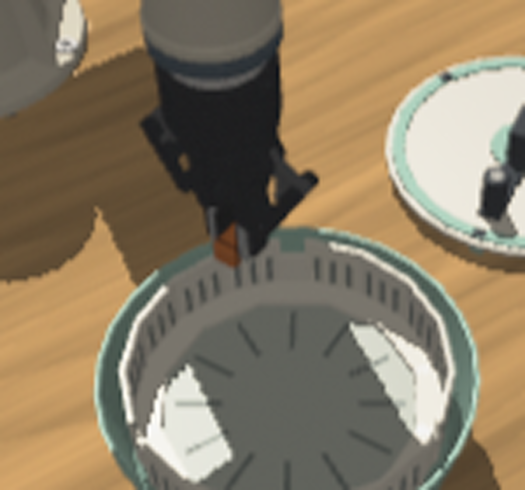

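The short bar is held and the basket is empty, so there are no more bars.

Call:
servo_tool(motion=[-1,-3,-2,0,0,0,4,-1,-6,-4,0,0,0,8,-1,-9,-6,0,0,0,12,-1,-12,-8,0,0,0,15.7,-1,-15,-10.2,0,0,0,15.7])

```text
t: 34.08
position: [495.2, -157.9, 177.8]
eef_rot: [3.138, -0.001, 1.683]
force: [1.2, -1.3, -0.8]
grip_width: 16.9
```

Run:
```python
from bars import *
rel((467.7,-259,110,96.6))
```

```text
t 34.08 pos [ 495.2 -157.9  177.8] yaw 96.4 F [ 1.2 -1.3 -0.8] w 16.9 q [-0.31  0.25  1.91  0.    0.98 -0.43]
rows>=3.0 [-9.75, -3.89, 6.76] [0.2, -0.1, -0.2]
```

Call:
servo_tool(motion=[-1,-3,-1.2,1.5,0,0,0,-1,-6,-2.4,3.2,0,0,0,-1,-8.7,-3.5,5,0,0,0,-1,-9.7,-3.9,6.7,0,0,0,-1,-9.7,-3.9,6.7,0,0,0])

```text
t: 34.5
position: [464.0, -259.9, 106.5]
eef_rot: [-3.141, -0.004, 1.68]
force: [-0.7, -0.1, -0.1]
grip_width: 16.5
```

Call:
servo_tool(motion=[-1,0,0,0,0,0,0,-1,0,0,0,0,0,0])

```text
t: 34.67
position: [463.1, -259.4, 105.8]
eef_rot: [-3.139, -0.005, 1.679]
force: [-0.7, -0.1, -0.2]
grip_width: 17.0
```

Run:
```python
from bars import *
rel((467.7,-259,9,96.6))
p,d=grab('top','t25.png');p,d=grab('scene','s25.png');
b=cv2.imread('pics/s25.png')[190:330,20:180];a=cv2.imread('pics/t25.png')[180:300,340:480]
cv2.imwrite('pics/v25.png',np.hstack([cv2.resize(b,(400,350),interpolation=cv2.INTER_CUBIC),cv2.resize(a,(400,350),interpolation=cv2.INTER_CUBIC)]))
```

```text
t 34.67 pos [ 463.1 -259.4  105.8] yaw 96.2 F [-0.7 -0.1 -0.2] w 17.0 q [-0.52  0.37  1.94  0.    0.84 -0.63]
rows>=2.3 [-0.06, 0.48, 9.68] [-0.1, -0.3, -0.4]
```

View pics/v25.png

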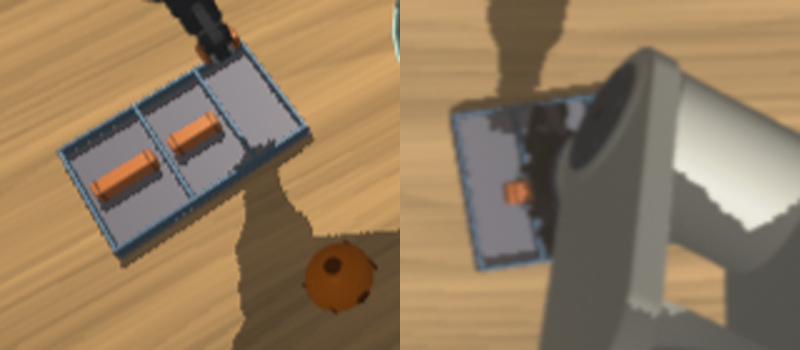

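Call:
servo_tool(motion=[-1,0,0.5,3,0,0,0,-1,0,0.5,6,0,0,0,-1,0,0.5,8.5,0,0,0,-1,0,0.5,9.5,0,0,0,-1,0,0.5,9.5,0,0,0])

```text
t: 35.18
position: [468.4, -257.1, 10.5]
eef_rot: [-3.138, -0.006, 1.682]
force: [-0.9, 0.6, -0.3]
grip_width: 17.0
```

Run:
```python
from bars import *
rel((467.7,-259,8.5,96.6))
```

```text
t 35.18 pos [ 468.4 -257.1   10.5] yaw 96.3 F [-0.9  0.6 -0.3] w 17.0 q [-0.51  0.53  1.97  0.    0.65 -0.62]
rows>=0.1 [-0.18, -0.09, 0.2] [-0.2, -0.3, -0.3]
```

Call:
servo_tool(motion=[-1,-0.2,-0.1,0.2,0,0,0,-1,-0.2,-0.1,0.2,0,0,0,-0.3,-0.2,-0.1,0.2,0,0,0,-0.3,-0.2,-0.1,0.2,0,0,0,-0.3,-0.2,-0.1,0.1,0,0,0])

```text
t: 35.6
position: [468.1, -259.5, 10.4]
eef_rot: [-3.14, -0.005, 1.681]
force: [-0.2, -0.0, -0.0]
grip_width: 29.9
```

Call:
servo_tool(motion=[-0.3,0,0,-2,0,0,0,-0.3,0,0,-6,0,0,0,-0.3,0,0,-10,0,0,0,-0.3,0,0,-14,0,0,0,-0.3,0,0,-17,0,0,0])

```text
t: 36.02
position: [469.2, -260.7, 184.3]
eef_rot: [3.141, -0.003, 1.681]
force: [0.9, -0.5, -1.0]
grip_width: 30.0
```

Call:
servo_tool(motion=[-0.3,4,0,-2,0,0,0,-0.3,8,0,-4,0,0,0,-0.3,12,0,-5,0,0,0,-0.3,16,0,-5,0,0,0,-0.3,20,0,-5,0,0,0])

```text
t: 36.43
position: [447.5, -64.1, 236.7]
eef_rot: [3.137, -0.002, 1.68]
force: [1.2, 0.2, -0.2]
grip_width: 30.0
```

Call:
servo_tool(motion=[-0.3,0,0,0,0,0,0,-0.3,0,0,0,0,0,0])

```text
t: 36.6
position: [447.4, -62.3, 237.6]
eef_rot: [3.136, -0.002, 1.684]
force: [0.6, -0.4, 1.3]
grip_width: 29.9
```

Run:
```python
from bars import *
rel()
p,d=grab('scene','s26.png');bars(p,d,'scene');bars(p,d,'scene',c=(476,-331),rad=125,z=22)
p,d=grab('top','t26.png');bars(p,d,'top');bars(p,d,'top',c=(476,-331),rad=125,z=22)
```

```text
t 36.60 pos [447.4 -62.3 237.6] yaw 96.5 F [ 0.6 -0.4  1.3] w 29.9 q [-0.14  0.07  1.98  0.    1.08 -0.26]
scene px 69.6 260.0 xy [ 489.5 -392.3] ang 95.4 L 63.3 W 28.1 z 21.4 n 263
scene px 97.2 243.1 xy [ 482.1 -318.5] ang 97.8 L 51.5 W 28.2 z 21.2 n 194
scene px 119.1 229.3 xy [ 474.3 -256.1] ang 102.1 L 40.0 W 28.2 z 21.4 n 140
top px 403.3 239.6 xy [ 476.  -333.8] ang 100.7 L 25.3 W 18.9 z 22.1 n 71
top px 426.0 236.8 xy [ 482.  -393.8] ang 95.9 L 66.5 W 19.0 z 21.8 n 186
```

View pics/t26.png

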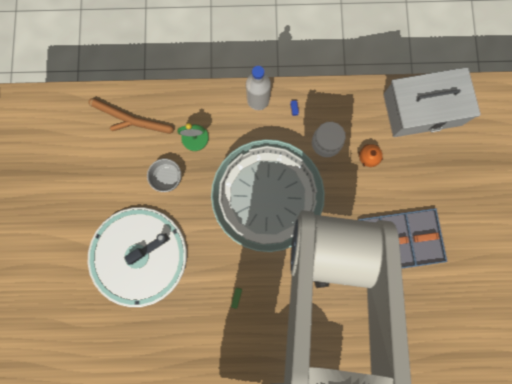

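View pics/s26.png

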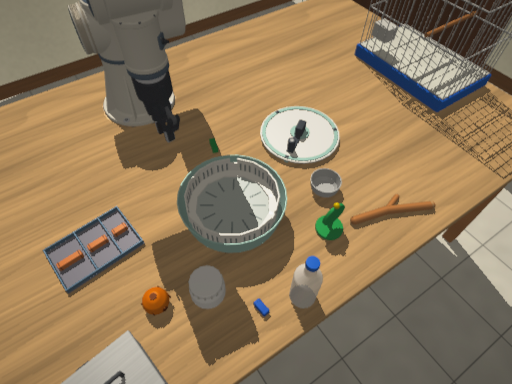

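```bash
python3 -c "
from workcell import manip
print(manip.sign_off())"
```

```text
the job is handed in; nothing more can be done
None
```

I finished the whole job in about 37 s of robot time and handed it in; no verdict came back.

- **Spinning:** I set the lid's lugs fully into the basket slots: the plate sat at its seated height, the same before and after cranking. Holding the knob, I cranked about 5.4 turns anticlockwise by knob angle. The lid turned with the knob in the one mid-crank picture and the one after.
- **Lid:** It lies flat and right way up in its original place, about 375 mm from the spinner's centre. The measured slope was under 0.3%.
- **Bars:** Three were present, one each of short, medium and long, and the basket is now empty. Each lies flat across its own row; the scene camera reads all three tops at about 21 mm, against 22 mm expected.
- **Other things:** The blue and green look-alikes and the other objects look unmoved in the last pictures; I did not measure their positions.

**Disagreements and a hard press:**
- **Set-down force:** The wrist force read about 54 N for a moment as the lid touched the table, pressing through the held lid. That is under the 120 N wrist limit. I eased off before opening, and I don't think it counts against the 40 N limit on the gripper's body.
- **Last top view:** The arm hid part of the tray, so the final check of the short and medium bars rests on the scene camera. The two cameras differ by about 7 mm along the rows, because the scene camera also sees the bars' sides.

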